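Stow the ring mandrel under the till of the tool chest

ROBOT

A 7-joint arm with a two-finger parallel gripper is mounted at the origin on the work surface. World frame = base frame: x ahead of the robot, y to its left, z up, the work surface at z = 0. Lengths are in m, angles in rad, forces in N, time in s.
With the tool pointing down it reaches from about 0.4 to 0.85 m from the base axis. Payload 10.4 kg.
Tool frame: the origin (TCP) lies at the very end of the fingers, on their centre line; the grasp point (between the pads) lies 19 mm behind it (manip.hold_point_z is the distance from the TCP to the grasp point, in m); y points along the fingers, z is the direction in which the jaws open and shut, and the axes are right-handed (so a half turn about y gives the same grasp; the last joint's range is limited). The gripper opens to 87 mm and grips with 3 to 60 N. Pads are 19 mm wide; open, the fingers measure 117 mm over their backs; the gripper's body (75 mm by 190 mm) begins 51 mm behind the grasp point.
Start: joints at [-1.134, 0.332, -0.065, 1.46, 0.022, 1.35, -0.088], TCP at [0.277, 0.56, 0.223] pointing down, gripper open.
Joint ranges: [-2.6, 2.6], [-0.5, 2.12], [-1.47, 1.34], [0.16, 2.42], [-1.27, 4.41], [0.06, 2.06], [-2.6, 2.6]. Speed limits (rad/s): [2.22, 2.22, 2.79, 2.79, 3.14, 3.14, 3.14].

INTERFACE

Orientations are given as [roll, pitch, yaw] about the fixed x, y, z axes, in that order (R = Rz(yaw) Ry(pitch) Rx(roll)).
In Python, from rig import sense, imaging, manip gives the robot as it stands.
- The arm moves only by the tool move_arm, never from a script. Its argument "increments" is a list of rows, each a list of 7 numbers: the shift along the tool's x, y, z in units of 40 mm (1.0 is 40 mm), then the turn, a rotation vector about the tool's x, y, z in units of 6 degrees (1.0 is 6 degrees), then the closure, from 0 (fully open) to 1 (shut). In form: [[tx, ty, tz, rx, ry, rz, claw], ...]. A call has 1 to 12 rows; each row shifts and turns the pose as measured when the row begins, along the tool's axes as they then stand; what a row does not reach is not made up. A row lasts 1/12 s, in which the tool goes at most 41.7 mm and 7.16 degrees, less where a joint would pass 70% of its speed; a pose out of reach is approached as far as the arm can. A call with a number of a shift or a turn outside -1 to 1 is refused whole. A call with a gripper value outside its range is refused whole. The fingers move at their own pace and stop on an object; "squeeze" is the grip in N (left out, the last holds). Time passes only in rows, so rows that do not move let the fingers close. It gives the time, the measured TCP pose, the force and the opening at its end, in the units of the state.
- sense(): the state, without advancing time (a new reading comes with each control period).
- imaging.read_camera(name): name is "side" or "top" or "wrist"; returns the picture (420x560x3 uint8, red, green, blue); there is no depth.
- imaging.camera_params(name): a dict with "camera_matrix" (3x3 intrinsics, pixels), "rvec" (rotation vector, rad) and "tvec" (3), from world to camera coordinates, as OpenCV has them; the wrist camera has in their place "T_tool_cam" (4x4, takes a point from camera to tool coordinates, whose origin is the TCP and whose axes are the tool frame's). Camera axes: x right, y down, z forward; pixel columns grow to the right and rows downward; lengths in m; the calibration is good to about 2 mm. A picture is of the moment at which its call begins: read the wrist's pose just before it. camera_params takes no time and is no camera call.
- manip.hand_in(): hands the job in, once; it reports no verdict.
The state is a dict: "time_s": time; "joints": joint angles; "qvel": joint speeds; "joint_efforts": joint torques, N m; "ee_pos": TCP position; "eef_rot": TCP orientation; "wrist_force": force on the tool from outside, world axes, zero at the start; "wrist_torque": the same for the moment, N m; "finger_gap": finger opening in m.
Only numpy, scipy, OpenCV 4.12 (cv2) and the standard library are available. Lean on these libraries where they do the work, as an engineer would, in place of code of your own. Each camera call takes 0.05 s, during which the arm holds its last target.

TASK

Put the ring mandrel away in the steel tool chest: lift the paddle latch, swing the lid right up until it stands upright, and lay the mandrel in the empty long lane on the latch side, its tip threaded under the fixed till at the far end, so that it lies flat on the floor and wholly inside the chest. Do not drop the mandrel, and leave the lid open and every other tool where it is.

Things in the scene. Friction and masses are not known exactly. Their poses are not given: they have to be found in the camera images.
- chest: Low grey steel tool chest, fixed, outside 352 long (its x) x 202 wide (its y) x 69 high without lid. Origin: centre of its underside; x runs along it, away from the robot, y left towards the lid's hinge, z up. Walls 3, floor 4 thick: inside x -173..173, y -98..98, 65 deep. A keeper sticks 7 out of the latch-side (-y) wall at x -15..15, 51 to 56 above the inner floor.
- lane_mid (a point): Point on the inner floor in the middle of the latch-side lane, at the chest's half length, 49 to the -y side of its centre line. The latch-side lane (chest y -98..0, empty, the mandrel's place) runs the whole inner length of 346; a divider 3 thick and 35 high parts it from the side lane (y 3..98), where two other tools stand. Axes as the chest.
- till_edge (a point): Middle of the till's lower front edge over the latch-side lane: chest x 52, 42 above the inner floor. The till is a fixed shallow aluminium parts tray that bridges both lanes at the chest's far end (x 52..173), its rim level with the chest's. So 225 of the lane's 346 length is open from above, the far 121 lies under the till. Axes as the chest.
- lid (a joint): Lid angle: 0 shut and latched, 1.57 upright, stop at 1.75. The lid is a plate 356 x 204 x 4, top face 74 above the bench. It hinges about the chest's x axis along its left (+y) rim, so its right edge comes up and over to the left; a friction hinge holds it wherever it is left. 5 to 9 N at its edge swing it.
- lid_hinge (a point): Point on the lid's hinge axis, half-way along the chest: chest y +101, 69.5 above the bench. The axis is parallel to the chest's x.
- paddle (a joint): Angle of the latch paddle relative to the lid: 0 at rest, stop at 0.7. Lifting its lip draws back the hidden pawl that holds the lid; the pawl is clear at about 0.4. A spring (1.5 to 4.5 N at the lip) returns it when let go. At its stop the paddle carries the lid along, so one continued lift opens the latch and then the lid.
- paddle_lip (a point): Centre of the paddle's free lip: a steel bar 44 long (along the chest's x), 18 wide, 14 thick, half-way along the lid at its right (-y) edge, 203 across from the lid's hinge axis, centred 10 above the lid's top face (gap beneath 3). The paddle's own hinge, parallel to the lid's, is 53 from here towards the lid's hinge, level with it. The lip's ends (44 apart) can be pinched from above.
- mandrel_grip (a point): Balance point of the ring mandrel, on its axis. Mandrel 290 long: eight-sided pale wood handle, 90 long, 28 across flats, then a round steel taper 200 long, 25 down to 12 thick; 0.3 kg. This point is 122 from the handle's end, 168 from the tip; steel 23 thick here, 13 above what it lies on. x to the tip, z up as it lies (its axis then dips 0.04 rad towards the tip). Starts on the pad.
- mandrel_tip (a point): Centre of the mandrel's thin end.
- mandrel_tail (a point): Centre of the end of the mandrel's handle.
- pad: Round brown leather pad on the bench, 380 across, 4 thick, fixed. Origin: centre of its underside. The mandrel lies across its middle; four other tools lie round it.
- pliers: Flat-nose pliers with black grips, 165 long, 45 wide, 10 high, lying on the pad. Leave alone. Origin: under the rivet.
- file: Flat hand file, dark blade 20 wide and 6 thick with a wooden handle, 245 long overall, 18 high, lying on the pad. Leave alone. Origin: on the underside near mid-length.
- jar: White lidded ceramic jar, 76 across, 70 high, standing on the pad. Leave alone. Origin: centre of its underside.
- clamp: Wooden hand clamp for rings, 120 x 26 x 22, lying on the pad. Leave alone. Origin: centre of its underside.
- dapping_block: Steel dapping cube, 48 each way, in the chest's side lane. Leave alone. Origin: centre of its underside.
- tin: Round aluminium tin, 56 across, 32 high, in the chest's side lane. Leave alone. Origin: centre of its underside.
- hammer: Planishing hammer with a wooden handle, 240 long, 26 high, head 78 across, lying on the bench beyond the pad. Leave alone. Origin: on the underside at mid-length.

How it is judged:
By the outcome, as a careful person would: the job done as asked, in the order asked, and still so for the second after the job is handed in, with the robot touching nothing.
It also fails if it takes over 66 s, if anything falls off the work surface, if the arm or the gripper's body presses on something with over 40 N, if the wrist force passes 120 N, or if a joint passes its speed limit or range.

## Working session

There is one attempt and no reset: what is moved stays moved. The work goes in short steps, Python scripts to look and compute and a tool call to move; the robot and the scene stay as the last step left them, time stands still between calls to the robot, and variables do not carry over. Pictures are saved under pics/ and viewed, and the job is handed in when it is done.

Besides the shell and the picture viewer there is one more tool, called after "Emit:" as a command line: name --pt "numbers of a row" for each row, then --argument value for the rest. move_arm: Moves the arm, as the interface text tells. Its arguments: {"type":"object","properties":{"increments":{"type":"array"},"squeeze":{"type":"number"}},"required":["increments"]}

```bash
ls; mkdir -p pics
cat > h.py <<'E'
import numpy as np, cv2
from rig import sense, imaging, manip
from scipy.spatial.transform import Rotation as R
def snap(n,f):
    im=imaging.read_camera(n); cv2.imwrite('pics/'+f,im[:,:,::-1]); return im
def ray(n,u,v,pose=None):
    p=imaging.camera_params(n); K=np.array(p['camera_matrix'])
    d=np.array([*(np.linalg.solve(K,[u,v,1]))])
    if n=='wrist':
        T=np.array(p['T_tool_cam']); s=pose or sense()
        Rt=R.from_euler('xyz',s['eef_rot']).as_matrix()
        return Rt@T[:3,3]+np.array(s['ee_pos']), Rt@T[:3,:3]@d
    Rm=cv2.Rodrigues(np.array(p['rvec']))[0]; t=np.array(p['tvec']).ravel()
    return -Rm.T@t, Rm.T@d
def onz(n,u,v,z,pose=None):
    o,d=ray(n,u,v,pose); return o+d*(z-o[2])/d[2]
def proj(n,P,pose=None):
    p=imaging.camera_params(n); K=np.array(p['camera_matrix']); P=np.atleast_2d(P).astype(float)
    if n=='wrist':
        T=np.array(p['T_tool_cam']); s=pose or sense()
        Rt=R.from_euler('xyz',s['eef_rot']).as_matrix()
        W=np.eye(4);W[:3,:3]=Rt;W[:3,3]=s['ee_pos']; M=np.linalg.inv(W@T); Pc=(M[:3,:3]@P.T).T+M[:3,3]
    else:
        Rm=cv2.Rodrigues(np.array(p['rvec']))[0]; Pc=(Rm@P.T).T+np.array(p['tvec']).ravel()
    q=(K@Pc.T).T; return q[:,:2]/q[:,2:]
E
python3 - <<'E'
from h import *
for n in('side','top'):
    snap(n,n+'0.png'); print(ray(n,280,210))
s=sense(); print(s); snap('wrist','wrist0.png')
print(R.from_euler('xyz',s['eef_rot']).as_matrix().round(3)); print(imaging.camera_params('wrist'), manip.hold_point_z)
E
```

```text
pics
(array([0.39088975, 0.60733624, 0.92371522]), array([ 0.14908634, -0.61671289, -0.77300877]))
(array([ 0.3166959 , -0.03203933,  1.17735449]), array([ 0.19172436, -0.00934929, -0.98149945]))
{'time_s': 0.1, 'joints': array([-1.13363437,  0.33281025, -0.06469803,  1.46093226,  0.02158086,
        1.3499104 , -0.08851057]), 'qvel': array([ 5.97073039e-04, -9.00289599e-04, -3.88006802e-04, -1.55983722e-03,
       -2.48637360e-05, -3.18721131e-04, -3.16295232e-04]), 'joint_efforts': array([ 9.46139517e-04, -6.24547148e+01,  2.42370134e-02, -3.90718138e+01,
       -6.13460178e-02,  3.64597770e-02,  8.96815141e-05]), 'ee_pos': array([0.27716351, 0.55975239, 0.22179674]), 'eef_rot': array([-1.57216119e+00, -4.71106025e-05, -4.59757762e-01]), 'wrist_force': array([-0.1745144 , -0.13798927,  0.02640282]), 'wrist_torque': array([ 0.05376519, -0.0149594 ,  0.01125801]), 'finger_gap': 0.08721967308952351}
[[ 0.896 -0.001  0.444]
 [-0.444 -0.001  0.896]
 [ 0.    -1.    -0.001]]
{'camera_matrix': array([[290.78406494,   0.        , 285.4005979 ],
       [  0.        , 290.78406494, 207.92733821],
       [  0.        ,   0.        ,   1.        ]]), 'T_tool_cam': array([[ 8.08389015e-04,  9.55864072e-01,  2.93808140e-01,
        -8.06200344e-02],
       [-3.57381730e-04, -2.93807941e-01,  9.55864408e-01,
        -1.61215326e-01],
       [ 9.99999609e-01, -8.77711948e-04,  1.04097243e-04,
         5.15004309e-04],
       [ 0.00000000e+00,  0.00000000e+00,  0.00000000e+00,
         1.00000000e+00]])} 0.0187
```

View pics/side0.png

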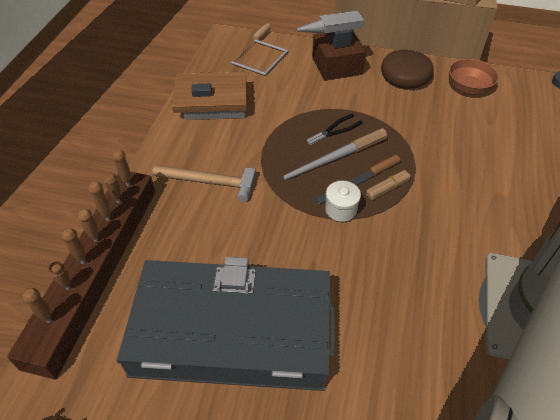

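View pics/top0.png

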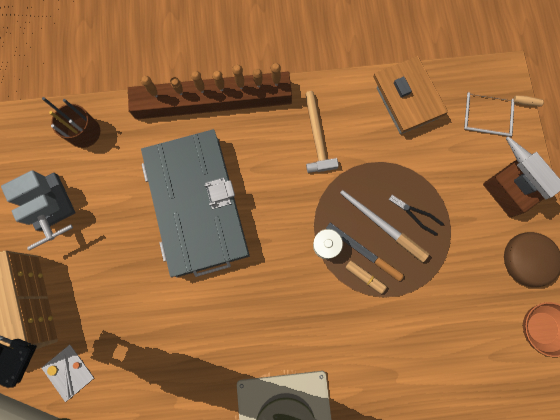

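View pics/wrist0.png

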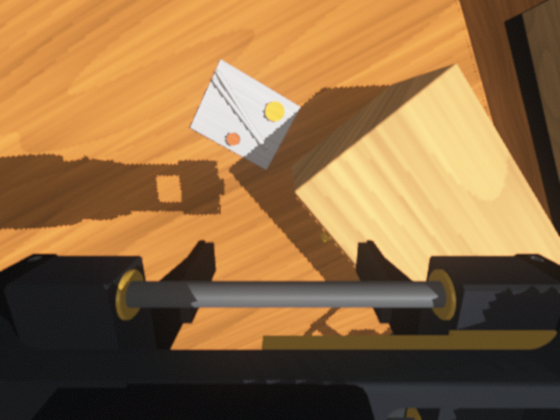

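The top view shows the chest (lid corners about (143,149), (215,131), (247,256), (173,276)), the paddle near (219,193), and the mandrel from its tip (342,193) to its tail (427,259). I'll measure these more exactly.

Run:
```python
from h import *
im=cv2.imread('pics/top0.png')
a=cv2.resize(im[120:290,130:260],None,fx=3.5,fy=3.5,interpolation=cv2.INTER_CUBIC); b=cv2.resize(im[180:275,330:440],None,fx=6,fy=6,interpolation=cv2.INTER_CUBIC)
cv2.imwrite('pics/tc.png',a);cv2.imwrite('pics/tm.png',b)
im=cv2.imread('pics/side0.png')
cv2.imwrite('pics/sc.png',cv2.resize(im[250:395,115:340],None,fx=3.5,fy=3.5,interpolation=cv2.INTER_CUBIC)); cv2.imwrite('pics/sm.png',cv2.resize(im[110:210,260:415],None,fx=5,fy=5,interpolation=cv2.INTER_CUBIC))
```

```text
(no output)
```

View pics/tc.png

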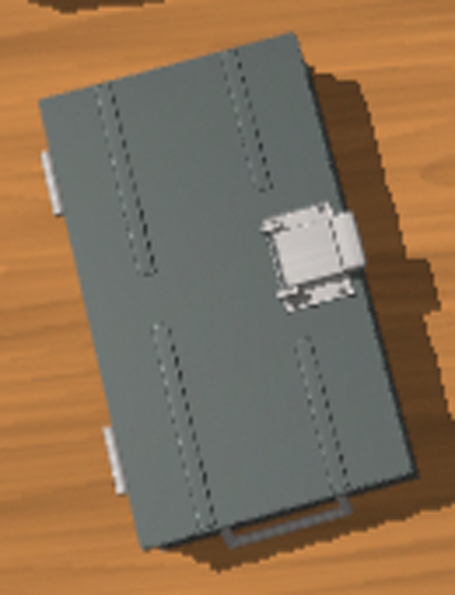

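View pics/tm.png

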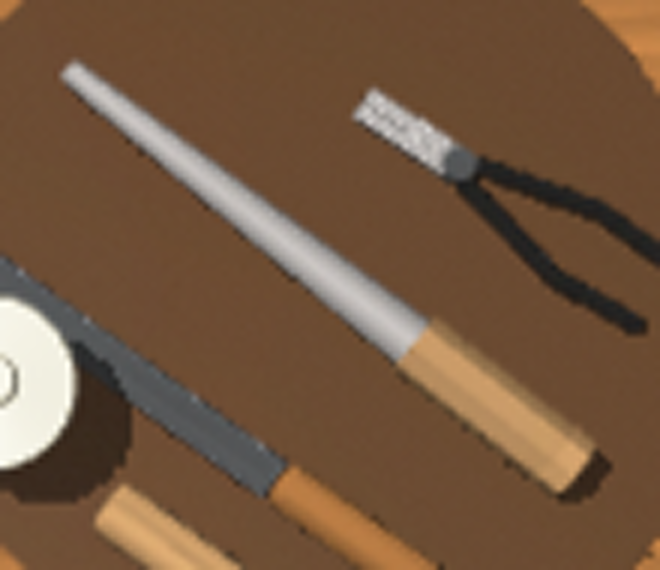

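View pics/sc.png

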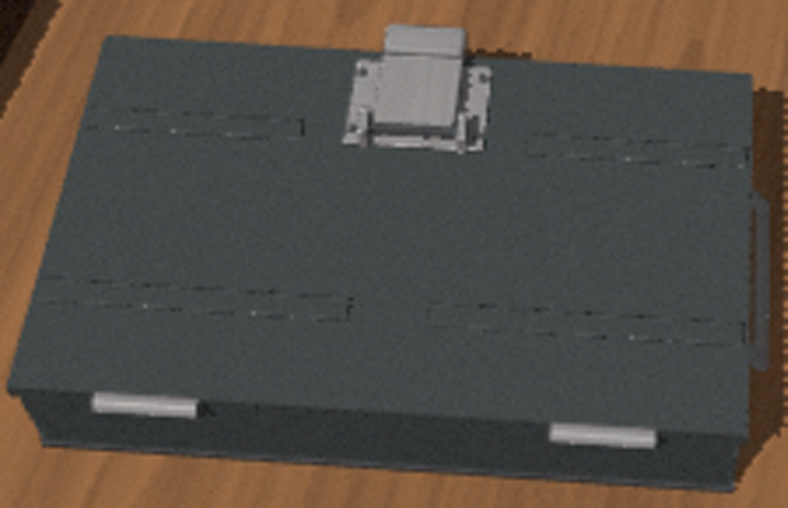

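View pics/sm.png

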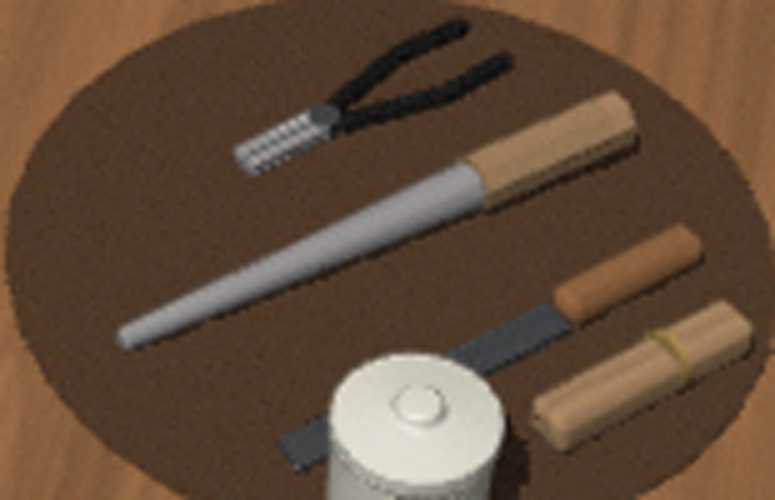

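Run:
```python
from h import *
def T(x,y,s,x0,y0): return (x0+(x+.5)/s-.5, y0+(y+.5)/s-.5)
top=[(40,100),(296,33),(416,475),(143,550)]; side=[(9,388),(106,37),(752,74),(745,437)]
def fit(P):
    # FL FR NR NL
    loc=np.array([[178,103],[178,-101],[-178,-101],[-178,103]])/1000.
    loc[:,1]=np.array([.102,-.102,-.102,.102]) # lid width 204 centred approx
    A=loc-loc.mean(0);B=P-P.mean(0);th=np.arctan2((A[:,0]*B[:,1]-A[:,1]*B[:,0]).sum(),(A*B).sum())
    return P.mean(0),th
for n,c,o in(('top',top,(130,120)),('side',side,(115,250))):
    P=np.array([onz(n,*T(*p,3.5,*o),.074)[:2] for p in c]); print(n,P.round(4).tolist(),[np.linalg.norm(P[i]-P[(i+1)%4]).round(4) for i in range(4)],fit(P))
print('lip top',onz('top',*T(350,240,3.5,130,120),.091)); print('lip side',onz('side',*T(425,42,3.5,115,250),.088))
for n,s,o,tip,tail,g in(('top',6,(330,180),(72,72),(575,473),0),('side',5,(260,110),(124,337),(622,118),0)):
    a=onz(n,*T(*tip,s,*o),.004+.006);b=onz(n,*T(*tail,s,*o),.004+.014);print(n,a,b,np.linalg.norm(a-b),np.arctan2(*(a-b)[[1,0]]), b+(a-b)*122/290)
```

```text
top [[0.7417, 0.3127], [0.7751, 0.1122], [0.423, 0.0503], [0.3901, 0.2523]] [np.float64(0.2033), np.float64(0.3575), np.float64(0.2047), np.float64(0.3567)] (array([0.58246308, 0.18188481]), np.float64(0.16984037731593132))
side [[0.7421, 0.3144], [0.7774, 0.1144], [0.4271, 0.0522], [0.3933, 0.2539]] [np.float64(0.2032), np.float64(0.3558), np.float64(0.2045), np.float64(0.3541)] (array([0.58498189, 0.18373961]), np.float64(0.17287750388614118))
lip top [0.60059164 0.08212698 0.091     ]
lip side [0.60253954 0.08394335 0.088     ]
top [ 0.57842903 -0.22000089  0.01      ] [ 0.36904115 -0.41835913  0.018     ] 0.2885364338126114 0.7583545088263386 [ 0.45712846 -0.33491187  0.01463448]
side [ 0.58123277 -0.2222394   0.01      ] [ 0.3701691  -0.42390526  0.018     ] 0.2920291000957658 0.762632186709916 [ 0.4589614  -0.33906652  0.01463448]
```

```bash
cat >> h.py <<'E'
C0=np.array([0.5837,0.1828,0.]); YAW=0.1714
RC=R.from_euler('z',YAW).as_matrix()
def ch(x,y,z): return C0+RC@np.array([x,y,z])
def toolR(xh, tilt=0):
    # tool pointing down, tool x heading xh; tilt about tool z
    x=np.array([np.cos(xh),np.sin(xh),0]);y=np.array([0,0,-1.]);z=np.cross(x,y)
    return np.stack([x,y,z],1)@R.from_rotvec([0,0,tilt]).as_matrix()
def plan(P,Rt,n=None,claw=0.,s=None,tol=.02):
    if s is None:
        s=sense(); p=np.array(s['ee_pos']); Rm=R.from_euler('xyz',s['eef_rot']).as_matrix()
    else: p,Rm=s
    rv=R.from_matrix(Rm.T@Rt).as_rotvec(); d=np.linalg.norm(P-p)
    m=max(int(np.ceil(max(np.linalg.norm(d)/.0395,np.degrees(np.linalg.norm(rv))/5.9))),1)
    n=n or m
    rows=[]
    for i in range(n):
        Ri=Rm@R.from_rotvec(rv*i/n).as_matrix()
        t=Ri.T@((P-p)/n)/.04; r=np.degrees(rv/n)/6
        rows.append([round(float(v),2) for v in [*t,*r]]+[claw])
    print('n',n,'d',d.round(4),'rot',np.degrees(rv).round(2)); 
    print(rows); return P,Rt
E
python3 - <<'E'
from h import *
Rt=toolR(YAW-np.pi/2); print(Rt.round(3))
s=plan(np.array([.602,.0803,.16]),Rt)
E
```

```text
[[ 0.171  0.     0.985]
 [-0.985  0.     0.171]
 [ 0.    -1.     0.   ]]
n 15 d 0.5825 rot [5.000e-02 5.384e+01 3.000e-02]
[[0.84, 0.1, -0.48, 0.0, 0.6, 0.0, 0.0], [0.87, 0.1, -0.42, 0.0, 0.6, 0.0, 0.0], [0.89, 0.1, -0.37, 0.0, 0.6, 0.0, 0.0], [0.91, 0.1, -0.31, 0.0, 0.6, 0.0, 0.0], [0.93, 0.1, -0.25, 0.0, 0.6, 0.0, 0.0], [0.95, 0.1, -0.19, 0.0, 0.6, 0.0, 0.0], [0.96, 0.1, -0.13, 0.0, 0.6, 0.0, 0.0], [0.96, 0.1, -0.07, 0.0, 0.6, 0.0, 0.0], [0.97, 0.1, -0.01, 0.0, 0.6, 0.0, 0.0], [0.96, 0.1, 0.05, 0.0, 0.6, 0.0, 0.0], [0.96, 0.1, 0.11, 0.0, 0.6, 0.0, 0.0], [0.95, 0.1, 0.17, 0.0, 0.6, 0.0, 0.0], [0.94, 0.1, 0.23, 0.0, 0.6, 0.0, 0.0], [0.92, 0.1, 0.28, 0.0, 0.6, 0.0, 0.0], [0.9, 0.1, 0.34, 0.0, 0.6, 0.0, 0.0]]
```

Emit:
move_arm --pt "0.84 0.1 -0.48 0 0.6 0 0" --pt "0.87 0.1 -0.42 0 0.6 0 0" --pt "0.89 0.1 -0.37 0 0.6 0 0" --pt "0.91 0.1 -0.31 0 0.6 0 0" --pt "0.93 0.1 -0.25 0 0.6 0 0" --pt "0.95 0.1 -0.19 0 0.6 0 0" --pt "0.96 0.1 -0.13 0 0.6 0 0" --pt "0.96 0.1 -0.07 0 0.6 0 0" --pt "0.97 0.1 0 0 0.6 0 0" --pt "0.96 0.1 0.05 0 0.6 0 0" --pt "0.96 0.1 0.11 0 0.6 0 0" --pt "0.95 0.1 0.17 0 0.6 0 0"

```text
time_s: 1.15
ee_pos: [0.5363, 0.1657, 0.1681]
eef_rot: [-1.576, 0.004, -1.229]
wrist_force: [1.6, 1.2, 0.2]
finger_gap: 0.087
```

Run:
```python
from h import *
s=plan(np.array([.602,.0803,.14]),toolR(YAW-np.pi/2))
```

```text
n 3 d 0.1113 rot [ 0.31  9.74 -0.18]
[[0.85, 0.23, 0.28, 0.02, 0.54, -0.01, 0.0], [0.84, 0.23, 0.33, 0.02, 0.54, -0.01, 0.0], [0.82, 0.23, 0.37, 0.02, 0.54, -0.01, 0.0]]
```

Emit:
move_arm --pt "0.85 0.23 0.28 0.02 0.54 0 0" --pt "0.84 0.23 0.33 0.02 0.54 0 0" --pt "0.82 0.23 0.37 0.02 0.54 0 0" --pt "0 0 0 0 0 0 0"

```text
time_s: 1.48
ee_pos: [0.6066, 0.0658, 0.1383]
eef_rot: [-1.569, -0.001, -1.421]
wrist_force: [-0.1, -0.9, -0.1]
finger_gap: 0.087
```

Run:
```python
from h import *
snap('wrist','w1.png'); print(sense()['joints'].round(2))
s=plan(np.array([.602,.0803,.081]),toolR(YAW-np.pi/2),n=4)
L=[ch(x,-.102+y,.091) for x in(-.022,.022) for y in(-.009,.009)]
print(proj('wrist',L).round(0).tolist())
```

```text
[-0.5   0.37  0.38  1.63 -0.15  1.17  0.08]
n 4 d 0.059 rot [-0.08 -0.99 -0.02]
[[-0.07, 0.36, -0.01, -0.0, -0.04, -0.0, 0.0], [-0.07, 0.36, -0.01, -0.0, -0.04, -0.0, 0.0], [-0.07, 0.36, -0.01, -0.0, -0.04, -0.0, 0.0], [-0.07, 0.36, -0.01, -0.0, -0.04, -0.0, 0.0]]
[[253.0, 224.0], [252.0, 201.0], [311.0, 222.0], [311.0, 200.0]]
```

View pics/w1.png

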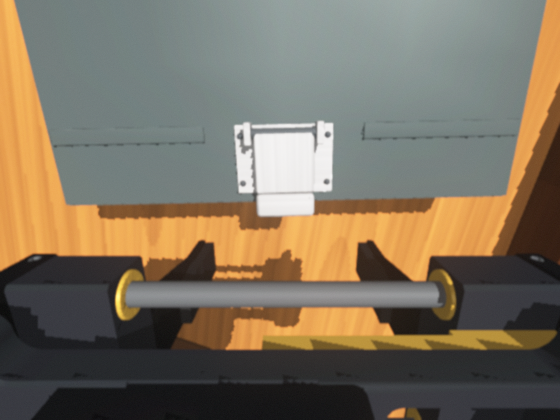

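Run:
```python
from h import *
s=sense();print(s['ee_pos'],s['eef_rot'],np.abs(s['qvel']).max())
im=snap('wrist','w2.png')
L=[ch(x,-.102+y,.091) for x in(-.022,.022) for y in(-.009,.009)]
print(proj('wrist',L,s).round(0).tolist())
cv2.imwrite('pics/w2c.png',cv2.resize(im[100:240,220:350,::-1],None,fx=4,fy=4))
```

```text
[0.60555005 0.06883537 0.13881737] [-1.56938333e+00  4.47692527e-04 -1.41675525e+00] 0.061138682333040366
[[253.0, 223.0], [252.0, 201.0], [311.0, 222.0], [311.0, 200.0]]
```

View pics/w2c.png

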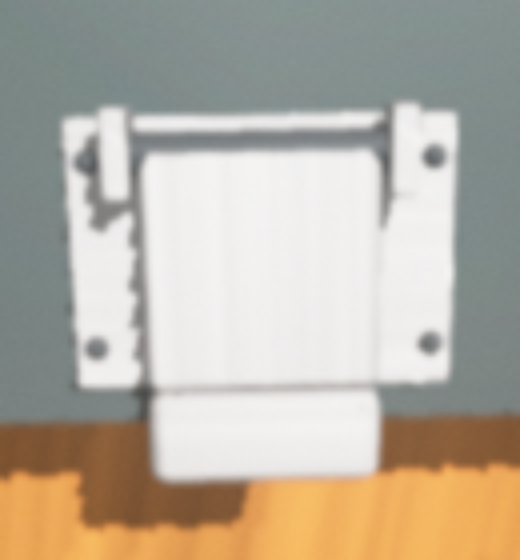

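Run:
```python
from h import *
P=ch(.0025,-.102,.081);print(P)
plan(P,toolR(YAW-np.pi/2),n=4)
```

```text
[0.60356069 0.08272102 0.081     ]
n 4 d 0.0593 rot [-0.1  -0.75 -0.12]
[[-0.07, 0.36, 0.0, -0.0, -0.03, -0.01, 0.0], [-0.07, 0.36, 0.0, -0.0, -0.03, -0.01, 0.0], [-0.07, 0.36, 0.0, -0.0, -0.03, -0.01, 0.0], [-0.07, 0.36, 0.0, -0.0, -0.03, -0.01, 0.0]]
```

Emit:
move_arm --pt "-0.09 0.34 0 0 -0.03 0 0" --pt "-0.09 0.34 0 0 -0.03 0 0" --pt "-0.09 0.34 0 0 -0.03 0 0" --pt "-0.09 0.25 0 0 0 0 0" --pt "0 0 0 0 0 0 0" --pt "0 0 0 0 0 0 0"

```text
time_s: 2.08
ee_pos: [0.6007, 0.0952, 0.0881]
eef_rot: [-1.568, 0.007, -1.391]
wrist_force: [0.4, -0.8, 0.7]
finger_gap: 0.0871
```

Run:
```python
from h import *
plan(ch(.0025,-.102,.081),toolR(YAW-np.pi/2))
```

```text
n 1 d 0.0146 rot [-0.16  0.47 -0.38]
[[0.32, 0.17, 0.02, -0.03, 0.08, -0.06, 0.0]]
```

Emit:
move_arm --pt "0.3 0.17 0.02 0 0.06 -0.06 0" --pt "0 0 0 0 0 0 0" --pt "0 0 0 0 0 0 0"

```text
time_s: 2.33
ee_pos: [0.6044, 0.0837, 0.0824]
eef_rot: [-1.566, 0.0, -1.396]
wrist_force: [0.4, 0.8, -0.4]
finger_gap: 0.0871
```

Run:
```python
from h import *
plan(ch(.0025,-.102,.081),toolR(YAW-np.pi/2)); print(sense()['ee_pos'])
```

```text
n 1 d 0.0019 rot [-0.28  0.2  -0.03]
[[0.02, 0.04, -0.03, -0.05, 0.03, -0.0, 0.0]]
[0.60439583 0.08374712 0.08242412]
```

Good. Close on the lip.

Emit:
move_arm --pt "0.02 0.02 -0.02 0 0 0 0.6" --pt "0 0 0 0 0 0 0.6" --pt "0 0 0 0 0 0 0.6" --pt "0 0 0 0 0 0 0.6" --pt "0 0 0 0 0 0 0.6" --pt "0 0 0 0 0 0 0.6" --pt "0 0 0 0 0 0 0.6" --pt "0 0 0 0 0 0 0.6" --squeeze 30

```text
time_s: 3.0
ee_pos: [0.6041, 0.0814, 0.083]
eef_rot: [-1.565, 0.0, -1.398]
wrist_force: [-0.1, 0.7, 2.9]
finger_gap: 0.0433
```

Run:
```python
from h import *
s=sense();print(s['ee_pos'],s['finger_gap'],s['wrist_force']); snap('wrist','w3.png')
```

```text
[0.6040949  0.08137354 0.08304142] 0.04329950506787696 [-0.07432586  0.73738901  2.87377157]
```

View pics/w3.png

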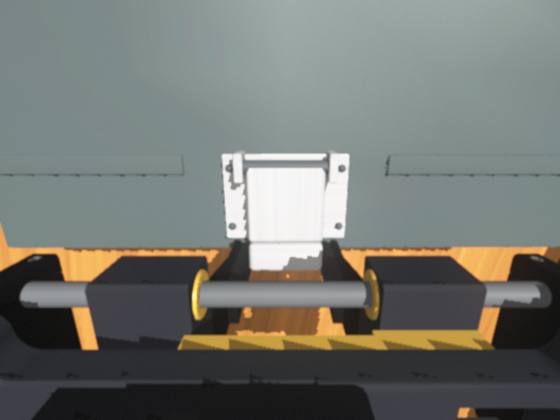

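```bash
cat > lid.py <<'E'
from h import *
import sys
o=np.array([0.001,-0.002,0.]) # lip centre in tool frame relative to TCP (approx)
def lip(pad,th):
    a=pad; y=-(.150+.053*np.cos(a)); z=.0145+.053*np.sin(a)   # rel lid hinge, th=0
    r=np.hypot(y,z); ph=np.arctan2(z,-y)+th
    return ch(.0035,.101-r*np.cos(ph),.0695+r*np.sin(ph))
def pose(pad,th,k=.35):
    t=-k*(pad+th)
    Rt=toolR(YAW-np.pi/2,t)
    return lip(pad,th)-Rt@o,Rt
if __name__=='__main__':
    s=sense(); p=np.array(s['ee_pos']);Rm=R.from_euler('xyz',s['eef_rot']).as_matrix()
    q=p+Rm@o; l=RC.T@(q-C0); v=np.array([.101-l[1],l[2]-.0695]); print('lip est chest',l.round(4),'force',s['wrist_force'].round(1),s['finger_gap'])
    r0,p0=np.hypot(.1905,.0486),np.arctan2(.0486,.1905)
    print('r',np.hypot(*v).round(4),'th if pad at stop',(np.arctan2(v[1],v[0])-p0).round(3))
    w=[tuple(map(float,a.split(','))) for a in sys.argv[1:]]
    st=None
    for a in w: st=plan(*pose(*a[:2]),n=int(a[2]),claw=.6,s=st)
E
python3 lid.py 0.35,0,2 0.7,0,2 .7,.15,2 .7,.3,2
```

```text
lip est chest [ 0.0029 -0.1044  0.0851] force [-4.1 -0.7  2.1] 0.043324572999470914
r 0.206 th if pad at stop -0.174
n 2 d 0.0178 rot [-0.35  0.05 -7.04]
[[-0.07, -0.21, 0.01, -0.03, 0.0, -0.59, 0.6], [-0.05, -0.22, 0.01, -0.03, 0.0, -0.59, 0.6]]
n 2 d 0.0183 rot [-0.    0.   -7.02]
[[-0.09, -0.21, -0.0, -0.0, 0.0, -0.58, 0.6], [-0.07, -0.22, -0.0, -0.0, 0.0, -0.58, 0.6]]
n 2 d 0.0294 rot [ 0.    0.   -3.01]
[[-0.03, -0.37, -0.0, 0.0, 0.0, -0.25, 0.6], [-0.02, -0.37, -0.0, 0.0, 0.0, -0.25, 0.6]]
n 2 d 0.0294 rot [-0.   -0.   -3.01]
[[-0.06, -0.36, -0.0, -0.0, -0.0, -0.25, 0.6], [-0.05, -0.36, -0.0, -0.0, -0.0, -0.25, 0.6]]
```

Emit:
move_arm --pt "-0.02 -0.21 0 0 0 -0.5 0.6" --pt "-0.03 -0.22 0 0 0 -0.5 0.6" --pt "-0.05 -0.21 0 0 0 -0.5 0.6" --pt "-0.07 -0.22 0 0 0 -0.5 0.6" --pt "0 0 0 0 0 0 0.6" --squeeze 40

```text
time_s: 3.47
ee_pos: [0.6023, 0.0915, 0.1144]
eef_rot: [-1.564, -0.218, -1.4]
wrist_force: [2.2, -2.9, -5.9]
finger_gap: 0.0432
```

```bash
sed -i 's/o=np.array(\[0.001/o=np.array([-0.002/' lid.py; python3 lid.py .7,.0,2 .7,.15,3 .7,.3,3 .7,.45,3
```

```text
lip est chest [ 0.0027 -0.0907  0.116 ] force [ 2.2 -2.9 -5.9] 0.04319006268420525
r 0.1973 th if pad at stop -0.012
n 2 d 0.0026 rot [-0.36 -0.05 -1.55]
[[-0.01, -0.03, 0.01, -0.03, -0.0, -0.13, 0.6], [-0.01, -0.03, 0.01, -0.03, -0.0, -0.13, 0.6]]
n 3 d 0.0296 rot [ 0.    0.   -3.01]
[[-0.02, -0.25, 0.0, 0.0, 0.0, -0.17, 0.6], [-0.01, -0.25, 0.0, 0.0, 0.0, -0.17, 0.6], [-0.01, -0.25, 0.0, 0.0, 0.0, -0.17, 0.6]]
n 3 d 0.0296 rot [-0.   -0.   -3.01]
[[-0.04, -0.24, -0.0, -0.0, -0.0, -0.17, 0.6], [-0.04, -0.24, -0.0, -0.0, -0.0, -0.17, 0.6], [-0.03, -0.24, -0.0, -0.0, -0.0, -0.17, 0.6]]
n 3 d 0.0295 rot [ 0.   -0.   -3.01]
[[-0.07, -0.24, 0.0, 0.0, -0.0, -0.17, 0.6], [-0.06, -0.24, 0.0, 0.0, -0.0, -0.17, 0.6], [-0.06, -0.24, 0.0, 0.0, -0.0, -0.17, 0.6]]
```

The paddle follows with light force. Next I'll carry the lid up.

Emit:
move_arm --pt "-0.02 -0.06 0.01 -0.05 0 -0.25 0.6" --pt "-0.02 -0.25 0 0 0 -0.17 0.6" --pt "-0.02 -0.25 0 0 0 -0.17 0.6" --pt "-0.02 -0.25 0 0 0 -0.17 0.6" --pt "-0.04 -0.24 0 0 0 -0.17 0.6" --pt "-0.04 -0.24 0 0 0 -0.17 0.6" --pt "-0.04 -0.24 0 0 0 -0.17 0.6"

```text
time_s: 4.05
ee_pos: [0.5985, 0.1127, 0.1662]
eef_rot: [-1.573, -0.359, -1.401]
wrist_force: [6.1, -2.9, -9.6]
finger_gap: 0.043
```

```bash
python3 lid.py .7,.4,3 .7,.6,4 .7,.8,4; python3 -c "
from h import *
snap('side','s1.png')"
```

```text
lip est chest [ 0.0026 -0.069   0.1673] force [ 6.1 -2.9 -9.6] 0.04299685578563939
r 0.1962 th if pad at stop 0.272
n 3 d 0.0251 rot [ 0.14 -0.07 -1.51]
[[-0.04, -0.2, 0.01, 0.01, -0.0, -0.08, 0.6], [-0.04, -0.21, 0.01, 0.01, -0.0, -0.08, 0.6], [-0.04, -0.21, 0.01, 0.01, -0.0, -0.08, 0.6]]
n 4 d 0.0394 rot [-0.   -0.   -4.01]
[[-0.09, -0.23, -0.0, -0.0, -0.0, -0.17, 0.6], [-0.08, -0.23, -0.0, -0.0, -0.0, -0.17, 0.6], [-0.08, -0.23, -0.0, -0.0, -0.0, -0.17, 0.6], [-0.07, -0.23, -0.0, -0.0, -0.0, -0.17, 0.6]]
n 4 d 0.0393 rot [ 0.    0.   -4.01]
[[-0.12, -0.22, 0.0, 0.0, 0.0, -0.17, 0.6], [-0.11, -0.22, 0.0, 0.0, 0.0, -0.17, 0.6], [-0.11, -0.22, 0.0, 0.0, 0.0, -0.17, 0.6], [-0.1, -0.22, 0.0, 0.0, 0.0, -0.17, 0.6]]
```

View pics/s1.png

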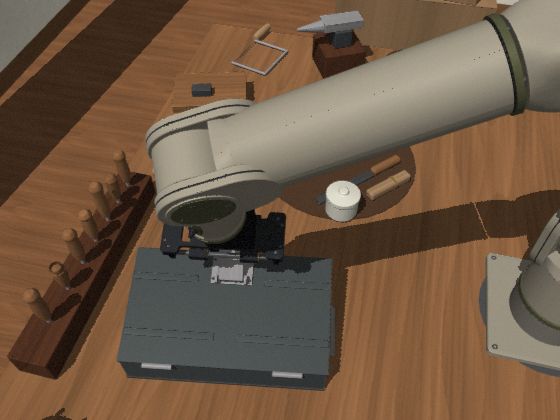

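The lid's latch edge has risen and the radius (0.196) fits the arc, so I'll carry on.

Emit:
move_arm --pt "-0.04 -0.21 0.01 0 0 -0.1 0.6" --pt "-0.04 -0.21 0.01 0 0 -0.1 0.6" --pt "-0.05 -0.21 0.01 0 0 -0.1 0.6" --pt "-0.09 -0.23 0 0 0 -0.17 0.6" --pt "-0.08 -0.23 0 0 0 -0.17 0.6" --pt "-0.08 -0.23 0 0 0 -0.17 0.6" --pt "-0.08 -0.23 0 0 0 -0.17 0.6" --pt "-0.12 -0.22 0 0 0 -0.17 0.6" --pt "-0.11 -0.22 0 0 0 -0.17 0.6" --pt "-0.11 -0.22 0 0 0 -0.17 0.6"

```text
time_s: 4.93
ee_pos: [0.5881, 0.1729, 0.2336]
eef_rot: [-1.58, -0.529, -1.407]
wrist_force: [3.7, -5.1, -8.3]
finger_gap: 0.0432
```

```bash
python3 lid.py .7,.9,4 .7,1.1,4 .7,1.3,4
```

```text
lip est chest [ 0.0027 -0.0078  0.2344] force [ 3.7 -5.1 -8.3] 0.043185943174461984
r 0.1975 th if pad at stop 0.738
n 4 d 0.032 rot [ 0.75 -0.34 -1.8 ]
[[-0.11, -0.17, 0.0, 0.03, -0.01, -0.07, 0.6], [-0.11, -0.17, 0.0, 0.03, -0.01, -0.07, 0.6], [-0.1, -0.17, 0.0, 0.03, -0.01, -0.07, 0.6], [-0.1, -0.17, 0.0, 0.03, -0.01, -0.07, 0.6]]
n 4 d 0.0393 rot [ 0.    0.   -4.01]
[[-0.16, -0.19, 0.0, 0.0, 0.0, -0.17, 0.6], [-0.15, -0.19, 0.0, 0.0, 0.0, -0.17, 0.6], [-0.15, -0.2, 0.0, 0.0, 0.0, -0.17, 0.6], [-0.15, -0.2, 0.0, 0.0, 0.0, -0.17, 0.6]]
n 4 d 0.0393 rot [-0.   -0.   -4.01]
[[-0.18, -0.17, 0.0, -0.0, -0.0, -0.17, 0.6], [-0.18, -0.17, 0.0, -0.0, -0.0, -0.17, 0.6], [-0.17, -0.17, 0.0, -0.0, -0.0, -0.17, 0.6], [-0.17, -0.18, 0.0, -0.0, -0.0, -0.17, 0.6]]
```

Emit:
move_arm --pt "-0.11 -0.17 0 0.03 0 -0.1 0.6" --pt "-0.11 -0.17 0 0.03 0 -0.1 0.6" --pt "-0.1 -0.17 0 0.03 0 -0.1 0.6" --pt "-0.1 -0.17 0 0.03 0 -0.1 0.6" --pt "-0.16 -0.19 0 0 0 -0.17 0.6" --pt "-0.15 -0.19 0 0 0 -0.17 0.6" --pt "-0.15 -0.2 0 0 0 -0.17 0.6" --pt "-0.15 -0.2 0 0 0 -0.17 0.6" --pt "-0.18 -0.17 0 0 0 -0.17 0.6" --pt "-0.18 -0.17 0 0 0 -0.17 0.6"

```text
time_s: 5.77
ee_pos: [0.5745, 0.2519, 0.2668]
eef_rot: [-1.569, -0.697, -1.421]
wrist_force: [2.0, -6.5, -3.3]
finger_gap: 0.0424
```

```bash
python3 lid.py .7,1.3,4 .7,1.45,4 .7,1.6,4; python3 -c "
from h import *
snap('side','s2.png')"
```

```text
lip est chest [0.0028 0.0725 0.267 ] force [ 2.  -6.5 -3.3] 0.042359714036673976
r 0.1995 th if pad at stop 1.178
n 4 d 0.0244 rot [ 0.74 -0.97 -0.18]
[[-0.12, -0.09, 0.0, 0.03, -0.04, -0.01, 0.6], [-0.12, -0.09, 0.0, 0.03, -0.04, -0.01, 0.6], [-0.12, -0.09, 0.0, 0.03, -0.04, -0.01, 0.6], [-0.12, -0.09, 0.0, 0.03, -0.04, -0.01, 0.6]]
n 4 d 0.0295 rot [ 0.    0.   -3.01]
[[-0.15, -0.11, -0.0, 0.0, 0.0, -0.13, 0.6], [-0.14, -0.11, -0.0, 0.0, 0.0, -0.13, 0.6], [-0.14, -0.12, -0.0, 0.0, 0.0, -0.13, 0.6], [-0.14, -0.12, -0.0, 0.0, 0.0, -0.13, 0.6]]
n 4 d 0.0294 rot [ 0.    0.   -3.01]
[[-0.16, -0.1, 0.0, 0.0, 0.0, -0.13, 0.6], [-0.16, -0.1, 0.0, 0.0, 0.0, -0.13, 0.6], [-0.15, -0.1, 0.0, 0.0, 0.0, -0.13, 0.6], [-0.15, -0.1, 0.0, 0.0, 0.0, -0.13, 0.6]]
```

View pics/s2.png

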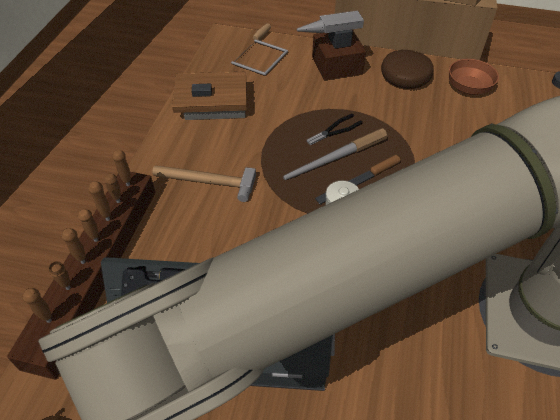

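Emit:
move_arm --pt "-0.13 -0.08 0 0.03 -0.04 0 0.6" --pt "-0.13 -0.08 0 0.03 -0.04 0 0.6" --pt "-0.13 -0.08 0 0.03 -0.04 0 0.6" --pt "-0.13 -0.08 0 0.03 -0.04 0 0.6" --pt "-0.15 -0.11 0 0 0 -0.13 0.6" --pt "-0.15 -0.11 0 0 0 -0.13 0.6" --pt "-0.15 -0.11 0 0 0 -0.13 0.6" --pt "-0.15 -0.11 0 0 0 -0.13 0.6" --pt "-0.16 -0.1 0 0 0 -0.13 0.6" --pt "-0.16 -0.1 0 0 0 -0.13 0.6"

```text
time_s: 6.65
ee_pos: [0.5643, 0.311, 0.2667]
eef_rot: [-1.569, -0.792, -1.42]
wrist_force: [0.2, -5.8, 0.7]
finger_gap: 0.0425
```

```bash
python3 lid.py .7,1.63,5; python3 -c "
from h import *
snap('top','t2.png')"
```

```text
lip est chest [0.0028 0.1324 0.2667] force [ 0.2 -5.8  0.7] 0.04250754354388532
r 0.1997 th if pad at stop 1.479
n 5 d 0.03 rot [ 0.74 -0.84 -1.33]
[[-0.13, -0.07, 0.0, 0.02, -0.03, -0.04, 0.6], [-0.13, -0.07, 0.0, 0.02, -0.03, -0.04, 0.6], [-0.13, -0.07, 0.0, 0.02, -0.03, -0.04, 0.6], [-0.13, -0.07, 0.0, 0.02, -0.03, -0.04, 0.6], [-0.13, -0.07, 0.0, 0.02, -0.03, -0.04, 0.6]]
```

View pics/t2.png

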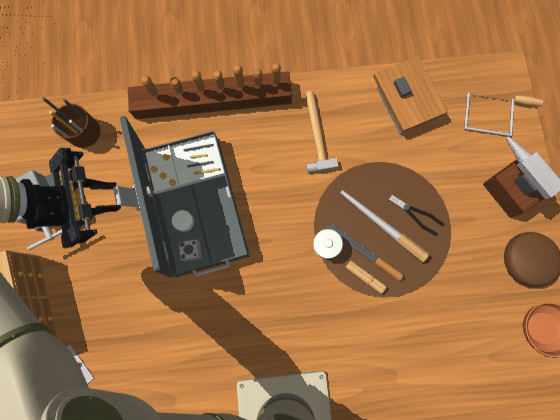

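Emit:
move_arm --pt "-0.14 -0.06 0 0.02 -0.03 0 0.6" --pt "-0.14 -0.06 0 0.02 -0.03 0 0.6" --pt "-0.14 -0.06 0 0.02 -0.03 0 0.6" --pt "-0.14 -0.05 0 0.02 -0.03 0 0.6" --pt "-0.14 -0.05 0 0.02 0 0 0.6" --pt "0 0 0 0 0 0 0.6"

```text
time_s: 7.2
ee_pos: [0.5599, 0.3358, 0.2602]
eef_rot: [-1.567, -0.795, -1.412]
wrist_force: [0.4, -4.9, 1.4]
finger_gap: 0.0421
```

```bash
python3 lid.py .7,1.65,5; python3 -c "
from h import *
im=snap('top','t3.png')
cv2.imwrite('pics/t3c.png',cv2.resize(im[105:285,90:260,::-1],None,fx=3.3,fy=3.3,interpolation=cv2.INTER_CUBIC))
# where would lid edge corners appear for various angles
for th in(1.4,1.5,1.57,1.65):
    P=[ch(x,.101-.203*np.cos(th)+.0*np.sin(th),.0695+.203*np.sin(th)) for x in(-.178,.178)]
    print(th,proj('top',P).round(1).tolist())
"
```

```text
lip est chest [0.0027 0.1576 0.2601] force [ 0.4 -4.9  1.4] 0.042098793182243605
r 0.1989 th if pad at stop 1.61
n 5 d 0.0083 rot [ 0.33 -0.51 -1.59]
[[-0.04, -0.01, 0.0, 0.01, -0.02, -0.05, 0.6], [-0.04, -0.01, 0.0, 0.01, -0.02, -0.05, 0.6], [-0.04, -0.01, 0.0, 0.01, -0.02, -0.05, 0.6], [-0.04, -0.01, 0.0, 0.01, -0.02, -0.05, 0.6], [-0.04, -0.01, 0.0, 0.01, -0.02, -0.05, 0.6]]
1.4 [[162.4, 268.1], [127.6, 115.3]]
1.5 [[152.6, 270.7], [118.4, 117.2]]
1.57 [[145.9, 272.6], [112.2, 118.7]]
1.65 [[138.4, 274.8], [105.2, 120.7]]
```

View pics/t3c.png

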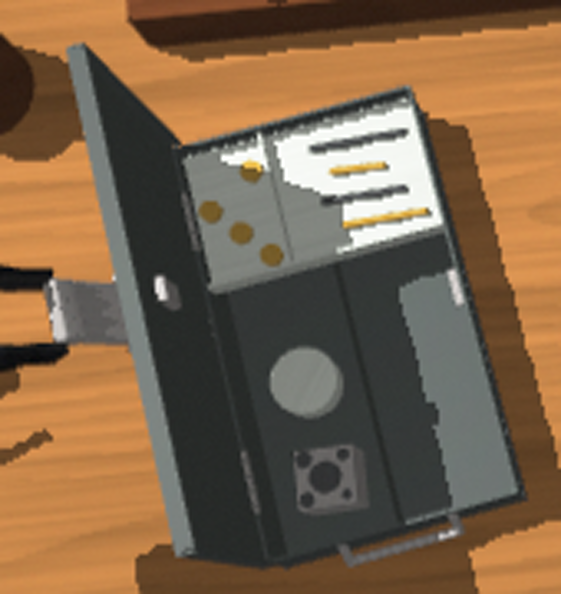

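Emit:
move_arm --pt "-0.11 -0.02 0 0.02 -0.02 0 0.6" --pt "-0.11 -0.02 0 0 -0.02 0 0.6" --pt "-0.11 -0.02 0 0 -0.02 0 0.6" --pt "0 0 0 0 0 0 0.6" --pt "0 0 0 0 0 0 0.6"

```text
time_s: 7.67
ee_pos: [0.559, 0.3415, 0.258]
eef_rot: [-1.568, -0.794, -1.414]
wrist_force: [-0.5, -4.9, 3.0]
finger_gap: 0.0424
```

```bash
python3 lid.py .7,1.65,5; python3 -c "
from h import *
im=snap('top','t4.png')
cv2.imwrite('pics/t4c.png',cv2.resize(im[105:285,90:260,::-1],None,fx=3.3,fy=3.3,interpolation=cv2.INTER_CUBIC))
"
```

```text
lip est chest [0.0028 0.1634 0.258 ] force [-0.5 -4.9  3. ] 0.042393600350055925
r 0.1985 th if pad at stop 1.641
n 5 d 0.0027 rot [ 0.47 -0.58 -1.61]
[[-0.01, 0.0, 0.0, 0.02, -0.02, -0.05, 0.6], [-0.01, 0.0, 0.0, 0.02, -0.02, -0.05, 0.6], [-0.01, 0.0, 0.0, 0.02, -0.02, -0.05, 0.6], [-0.01, 0.0, 0.0, 0.02, -0.02, -0.05, 0.6], [-0.01, 0.0, 0.0, 0.02, -0.02, -0.05, 0.6]]
```

View pics/t4c.png

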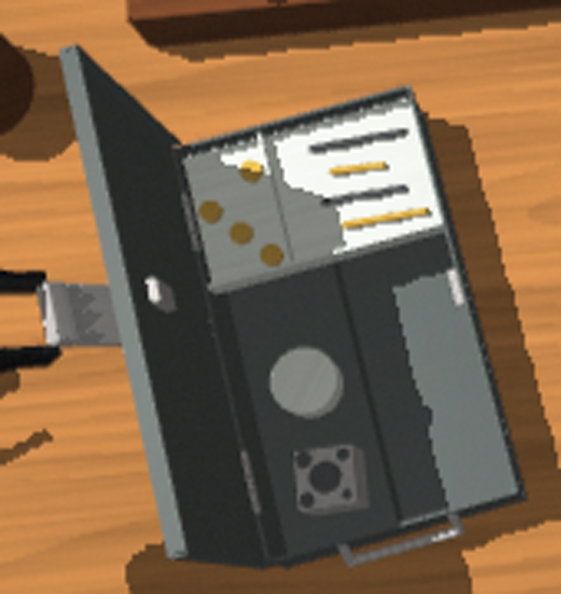

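Emit:
move_arm --pt "-0.15 0 0 0 0 0 0.6" --pt "-0.15 0 0 0 0 0 0.6" --pt "-0.15 0 0 0 0 0 0.6" --pt "-0.1 0 0 0 0 0 0.6" --pt "0 0 0 0 0 0 0.6"

```text
time_s: 8.13
ee_pos: [0.5568, 0.3542, 0.2517]
eef_rot: [-1.559, -0.793, -1.427]
wrist_force: [-0.5, -4.4, 1.5]
finger_gap: 0.042
```

```bash
python3 lid.py .7,1.65,5; python3 -c "
from h import *
im=snap('top','t5.png')
cv2.imwrite('pics/t5c.png',cv2.resize(im[105:285,90:260,::-1],None,fx=3.3,fy=3.3,interpolation=cv2.INTER_CUBIC))
"
```

```text
lip est chest [0.0028 0.1763 0.2517] force [-0.5 -4.4  1.5] 0.041962138904273416
r 0.1972 th if pad at stop 1.713
n 5 d 0.0124 rot [ 0.46 -1.11 -1.69]
[[0.06, 0.03, 0.0, 0.02, -0.04, -0.06, 0.6], [0.06, 0.03, 0.0, 0.02, -0.04, -0.06, 0.6], [0.05, 0.03, 0.0, 0.02, -0.04, -0.06, 0.6], [0.05, 0.03, 0.0, 0.02, -0.04, -0.06, 0.6], [0.05, 0.03, 0.0, 0.02, -0.04, -0.06, 0.6]]
```

View pics/t5c.png

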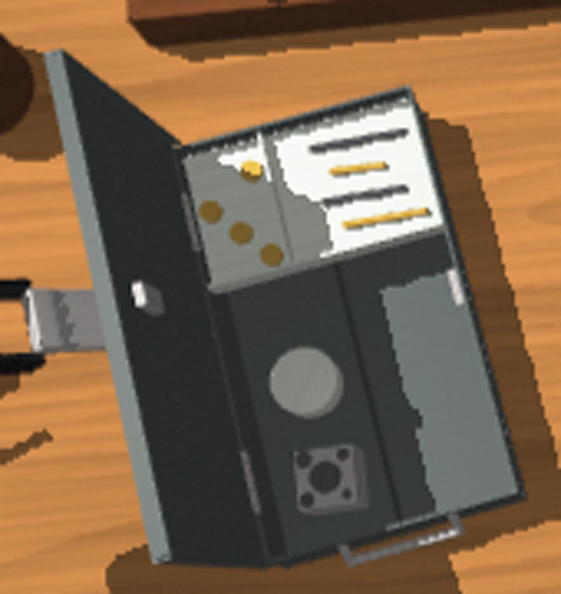

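The lid stands at about 1.63 rad, just past upright. I'll release and back off.

Emit:
move_arm --pt "0 0 0 0 0 0 0.25" --pt "0 0 0 0 0 0 0.1" --pt "0 0 0 0 0 0 0" --pt "0 0 0 0 0 0 0" --pt "0 -0.3 0 0 0 0 0" --pt "0 -0.5 0 0 0 0 0" --pt "0 -0.8 0 0 0 0 0" --pt "0 -0.8 0 0 0 0 0" --pt "0 -0.8 0 0 0 0 0"

```text
time_s: 8.93
ee_pos: [0.5475, 0.4123, 0.3085]
eef_rot: [-1.585, -0.782, -1.42]
wrist_force: [0.9, -0.4, -2.2]
finger_gap: 0.0855
```

```bash
python3 -c "
from h import *
im=snap('top','t6.png')
th=(.7582+.7626)/2+np.pi
g=np.array([.458,-.337,0]);
Rt=toolR(th)
s=plan(np.array([.555,.33,.43]),toolR(YAW-np.pi/2,-.3))
"
```

```text
n 5 d 0.1451 rot [ 1.39 -1.52 27.77]
[[0.71, -0.14, -0.03, 0.05, -0.05, 0.93, 0.0], [0.69, -0.21, -0.03, 0.05, -0.05, 0.93, 0.0], [0.67, -0.28, -0.03, 0.05, -0.05, 0.93, 0.0], [0.64, -0.34, -0.03, 0.05, -0.05, 0.93, 0.0], [0.6, -0.4, -0.04, 0.05, -0.05, 0.93, 0.0]]
```

View pics/t6.png

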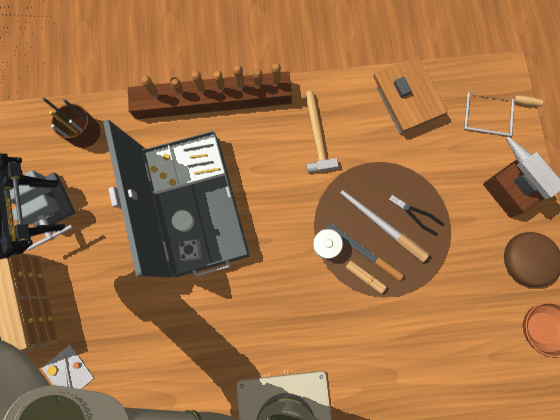

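Emit:
move_arm --pt "0.5 -0.75 0 0 0 0.5 0" --pt "0.5 -0.75 0 0 0 0.9 0" --pt "0.45 -0.75 0 0 0 0.9 0" --pt "0.4 -0.8 0 0 0 0.9 0" --pt "0.5 -0.5 0 0 0 0.9 0"

```text
time_s: 9.4
ee_pos: [0.5373, 0.4104, 0.4285]
eef_rot: [-1.577, -0.373, -1.408]
wrist_force: [0.5, -0.2, -0.2]
finger_gap: 0.0869
```

```bash
python3 -c "
from h import *
th=.7604-np.pi
s=plan(np.array([.57,.10,.40]),toolR(YAW-np.pi/2,0),claw=0)
s=plan(np.array([.458,-.337,.20]),toolR(th),s=s)
print(sense()['joints'].round(2))
"
```

```text
n 8 d 0.3134 rot [ 0.43 -0.57 21.37]
[[0.87, 0.44, -0.05, 0.01, -0.01, 0.45, 0], [0.89, 0.4, -0.05, 0.01, -0.01, 0.45, 0], [0.91, 0.35, -0.06, 0.01, -0.01, 0.45, 0], [0.93, 0.31, -0.06, 0.01, -0.01, 0.45, 0], [0.94, 0.27, -0.06, 0.01, -0.01, 0.45, 0], [0.95, 0.22, -0.06, 0.01, -0.01, 0.45, 0], [0.96, 0.18, -0.06, 0.01, -0.01, 0.45, 0], [0.97, 0.13, -0.06, 0.01, -0.01, 0.45, 0]]
n 13 d 0.4935 rot [ 0.   56.25  0.  ]
[[0.79, 0.38, -0.36, 0.0, 0.72, 0.0, 0.0], [0.82, 0.38, -0.29, 0.0, 0.72, 0.0, 0.0], [0.84, 0.38, -0.23, 0.0, 0.72, 0.0, 0.0], [0.85, 0.38, -0.17, 0.0, 0.72, 0.0, 0.0], [0.86, 0.38, -0.1, 0.0, 0.72, 0.0, 0.0], [0.87, 0.38, -0.04, 0.0, 0.72, 0.0, 0.0], [0.87, 0.38, 0.03, 0.0, 0.72, 0.0, 0.0], [0.86, 0.38, 0.09, 0.0, 0.72, 0.0, 0.0], [0.85, 0.38, 0.16, 0.0, 0.72, 0.0, 0.0], [0.84, 0.38, 0.22, 0.0, 0.72, 0.0, 0.0], [0.82, 0.38, 0.28, 0.0, 0.72, 0.0, 0.0], [0.8, 0.38, 0.34, 0.0, 0.72, 0.0, 0.0], [0.77, 0.38, 0.4, 0.0, 0.72, 0.0, 0.0]]
[-1.13  0.73  0.76  0.64 -0.14  2.06 -0.38]
```

Emit:
move_arm --pt "0.87 0.36 -0.05 0 0 0.45 0" --pt "0.89 0.36 -0.05 0 0 0.45 0" --pt "0.91 0.35 -0.06 0 0 0.45 0" --pt "0.93 0.31 -0.06 0 0 0.45 0" --pt "0.94 0.27 -0.06 0 0 0.45 0" --pt "0.95 0.22 -0.06 0 0 0.45 0" --pt "0.96 0.18 -0.06 0 0 0.45 0" --pt "0.97 0.13 -0.06 0 0 0.45 0"

```text
time_s: 10.07
ee_pos: [0.5701, 0.0982, 0.4059]
eef_rot: [-1.551, 0.034, -1.391]
wrist_force: [1.5, -0.6, -0.6]
finger_gap: 0.087
```

```bash
python3 -c "
from h import *
th=.7604-np.pi
s=plan(np.array([.458,-.337,.20]),toolR(th))
print(sense()['joints'].round(2))
"
```

```text
n 13 d 0.4943 rot [-0.09 56.73 -2.33]
[[0.8, 0.36, -0.37, -0.0, 0.73, -0.03, 0.0], [0.82, 0.36, -0.31, -0.0, 0.73, -0.03, 0.0], [0.84, 0.37, -0.24, -0.0, 0.73, -0.03, 0.0], [0.86, 0.37, -0.18, -0.0, 0.73, -0.03, 0.0], [0.87, 0.37, -0.11, -0.0, 0.73, -0.03, 0.0], [0.87, 0.38, -0.05, -0.0, 0.73, -0.03, 0.0], [0.87, 0.38, 0.02, -0.0, 0.73, -0.03, 0.0], [0.87, 0.38, 0.09, -0.0, 0.73, -0.03, 0.0], [0.86, 0.38, 0.15, -0.0, 0.73, -0.03, 0.0], [0.84, 0.39, 0.22, -0.0, 0.73, -0.03, 0.0], [0.82, 0.39, 0.28, -0.0, 0.73, -0.03, 0.0], [0.8, 0.39, 0.34, -0.0, 0.73, -0.03, 0.0], [0.77, 0.39, 0.4, -0.0, 0.73, -0.03, 0.0]]
[-0.91  0.23  0.85  1.3  -0.21  1.67  0.09]
```

Emit:
move_arm --pt "0.8 0.36 -0.37 0 0.73 -0.03 0" --pt "0.82 0.36 -0.31 0 0.73 -0.03 0" --pt "0.84 0.37 -0.24 0 0.73 -0.03 0" --pt "0.86 0.37 -0.18 0 0.73 -0.03 0" --pt "0.87 0.37 -0.11 0 0.73 -0.03 0" --pt "0.87 0.38 -0.05 0 0.73 -0.03 0" --pt "0.87 0.38 0.02 0 0.73 -0.03 0" --pt "0.87 0.38 0.09 0 0.73 -0.03 0" --pt "0.86 0.38 0.15 0 0.73 -0.03 0" --pt "0.84 0.39 0.22 0 0.73 -0.03 0" --pt "0.82 0.39 0.28 0 0.73 -0.03 0"

```text
time_s: 10.98
ee_pos: [0.4601, -0.288, 0.2215]
eef_rot: [-1.564, 0.007, -2.262]
wrist_force: [2.1, 1.2, 0.3]
finger_gap: 0.0871
```

```bash
python3 -c "
from h import *
th=.7604-np.pi
s=plan(np.array([.458,-.337,.17]),toolR(th))
print(sense()['joints'].round(2))
"
```

```text
n 2 d 0.0711 rot [-0.36  6.85 -0.4 ]
[[0.49, 0.64, 0.37, -0.03, 0.57, -0.03, 0.0], [0.47, 0.64, 0.4, -0.03, 0.57, -0.03, 0.0]]
[-0.5   0.25  1.15  1.73 -0.24  1.31  0.01]
```

Emit:
move_arm --pt "0.4 0.6 0.34 -0.03 0.5 -0.03 0" --pt "0.4 0.6 0.36 -0.03 0.5 -0.03 0" --pt "0 0 0 0 0 0 0" --pt "0 0 0 0 0 0 0" --pt "0 0 0 0 0 0 0"

```text
time_s: 11.4
ee_pos: [0.4516, -0.3371, 0.1644]
eef_rot: [-1.58, -0.009, -2.382]
wrist_force: [0.8, 1.5, 0.5]
finger_gap: 0.0871
```

```bash
python3 -c "
from h import *
th=.7604-np.pi
s0=sense();print(s0['joints'].round(2),s0['ee_pos'],s0['eef_rot'])
im=snap('wrist','w5.png')
u=np.array([np.cos(.7604),np.sin(.7604)])
g=np.array([.458,-.337])
P=[[*(g+u*.168),.01],[*(g-u*.122),.018],[*g,.017]]
print(proj('wrist',P,s0).round(1).tolist())
"
```

```text
[-0.32  0.41  1.1   1.74 -0.38  1.24  0.06] [ 0.4515979  -0.33707197  0.16440206] [-1.57973064 -0.00938455 -2.38213144]
[[291.1, 15.5], [290.2, 288.9], [290.5, 191.1]]
```

View pics/w5.png

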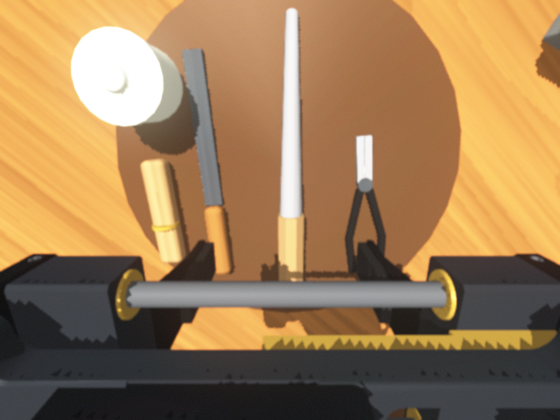

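The mandrel lies as predicted: tip at (291,11), handle joint at (291,215), within about 2 mm. I'll descend with the jaws partly open.

```bash
python3 -c "
from h import *
th=.7604-np.pi
s=plan(np.array([.4585,-.3365,.035]),toolR(th),n=5,claw=.3)
"
```

```text
n 5 d 0.13 rot [0.48 0.01 0.49]
[[-0.03, 0.65, 0.03, 0.02, 0.0, 0.02, 0.3], [-0.03, 0.65, 0.03, 0.02, 0.0, 0.02, 0.3], [-0.03, 0.65, 0.02, 0.02, 0.0, 0.02, 0.3], [-0.03, 0.65, 0.02, 0.02, 0.0, 0.02, 0.3], [-0.02, 0.65, 0.02, 0.02, 0.0, 0.02, 0.3]]
```

Emit:
move_arm --pt "-0.03 0.65 0.03 0 0 0 0.3" --pt "-0.03 0.65 0.03 0 0 0 0.3" --pt "-0.03 0.65 0.02 0 0 0 0.3" --pt "-0.03 0.65 0.02 0 0 0 0.3" --pt "-0.02 0.45 0.02 0 0 0 0.3" --pt "0 0 0 0 0 0 0.3" --pt "0 0 0 0 0 0 0.3"

```text
time_s: 12.03
ee_pos: [0.4696, -0.3266, 0.0462]
eef_rot: [-1.569, 0.003, -2.357]
wrist_force: [0.7, -0.4, 0.8]
finger_gap: 0.0617
```

```bash
python3 -c "
from h import *
th=.7604-np.pi
s=plan(np.array([.4585,-.3365,.0065]),toolR(th),n=3,claw=.3)
s0=sense();print(s0['ee_pos'],s0['finger_gap'])
snap('wrist','w6.png')
"
```

```text
n 3 d 0.0424 rot [-0.08  1.41 -0.19]
[[0.12, 0.33, -0.01, -0.0, 0.08, -0.01, 0.3], [0.12, 0.33, -0.01, -0.0, 0.08, -0.01, 0.3], [0.12, 0.33, -0.01, -0.0, 0.08, -0.01, 0.3]]
[ 0.46963381 -0.32664243  0.04622084] 0.061719536592021035
```

View pics/w6.png

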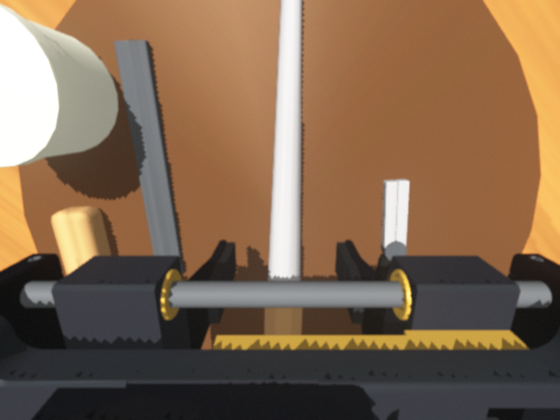

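The mandrel is centred between the fingers at column 287, and the file and pliers are clear. Going down.

Emit:
move_arm --pt "0.14 0.3 -0.01 0 0.1 0 0.3" --pt "0.12 0.3 -0.01 0 0.08 0 0.3" --pt "0.1 0.25 -0.01 0 0.05 0 0.3" --pt "0 0 0 0 0 0 0.3" --pt "0 0 0 0 0 0 0.3"

```text
time_s: 12.5
ee_pos: [0.4607, -0.3369, 0.0136]
eef_rot: [-1.563, 0.007, -2.38]
wrist_force: [0.4, -0.4, 0.2]
finger_gap: 0.0609
```

```bash
python3 -c "
from h import *
th=.7604-np.pi
s=plan(np.array([.4585,-.3365,.0065]),toolR(th),claw=.3)
s0=sense();print(s0['ee_pos'],s0['wrist_force'])
"
```

```text
n 1 d 0.0074 rot [-0.43  0.05 -0.41]
[[0.03, 0.18, -0.05, -0.07, 0.01, -0.07, 0.3]]
[ 0.46069068 -0.33685304  0.01361168] [ 0.43183905 -0.44110353  0.17160296]
```

Emit:
move_arm --pt "0.03 0.19 -0.04 -0.06 0 -0.06 0.3" --pt "0 0 0 0 0 0 0.3" --pt "0 0 0 0 0 0 0.8" --pt "0 0 0 0 0 0 0.8" --pt "0 0 0 0 0 0 0.8" --pt "0 0 0 0 0 0 0.8" --pt "0 0 0 0 0 0 0.8" --pt "0 0 0 0 0 0 0.8" --squeeze 45

```text
time_s: 13.17
ee_pos: [0.459, -0.3371, 0.006]
eef_rot: [-1.569, 0.0, -2.381]
wrist_force: [-0.2, -0.4, -0.2]
finger_gap: 0.0286
```

```bash
python3 -c "
from h import *
s0=sense();print(s0['ee_pos'],s0['eef_rot'],s0['wrist_force'],s0['finger_gap'])
u=np.array([np.cos(.7604),np.sin(.7604)])
print('along',(np.array(s0['ee_pos'])[:2]-[.458,-.337])@u)
"
```

```text
[ 0.45900989 -0.33713033  0.00603689] [-1.56928350e+00  2.15594115e-04 -2.38051534e+00] [-0.22511358 -0.35213506 -0.18342046] 0.028648293081048708
along 0.000641900913166598
```

Emit:
move_arm --pt "0 0 0 0 0 0 0.8" --pt "0 0 0 0 0 0 0.8" --pt "0 0 0 0 0 0 0.8"

```text
time_s: 13.42
ee_pos: [0.4591, -0.3371, 0.0062]
eef_rot: [-1.569, 0.0, -2.38]
wrist_force: [-0.6, -0.8, -0.7]
finger_gap: 0.0219
```

The gap is 22 mm, so it holds the steel part. Lifting.

Emit:
move_arm --pt "0 -0.2 0 0 0 0 0.8" --pt "0 -0.4 0 0 0 0 0.8" --pt "0 -0.6 0 0 0 0 0.8" --pt "0 -0.7 0 0 0 0 0.8" --pt "0 -0.7 0 0 0 0 0.8" --pt "0 -0.7 0 0 0 0 0.8" --pt "0 -0.5 0 0 0 0 0.8" --pt "0 0 0 0 0 0 0.8" --pt "0 0 0 0 0 0 0.8"

```text
time_s: 14.17
ee_pos: [0.455, -0.3353, 0.1645]
eef_rot: [-1.578, -0.002, -2.383]
wrist_force: [-0.5, 0.1, -4.1]
finger_gap: 0.0217
```

```bash
python3 -c "
from h import *
s0=sense();print(s0['joints'].round(2),s0['ee_pos'],s0['eef_rot'],s0['wrist_force'],s0['wrist_torque'],s0['finger_gap'])
im=snap('wrist','w7.png');im=snap('side','s7.png')
"
```

```text
[-0.32  0.41  1.1   1.74 -0.39  1.24  0.07] [ 0.45497781 -0.33528461  0.16450567] [-1.57781400e+00 -2.01251179e-03 -2.38311072e+00] [-0.49269768  0.08537038 -4.10931823] [-0.07030332  0.11824714  0.05047518] 0.021670877629551694
```

View pics/w7.png

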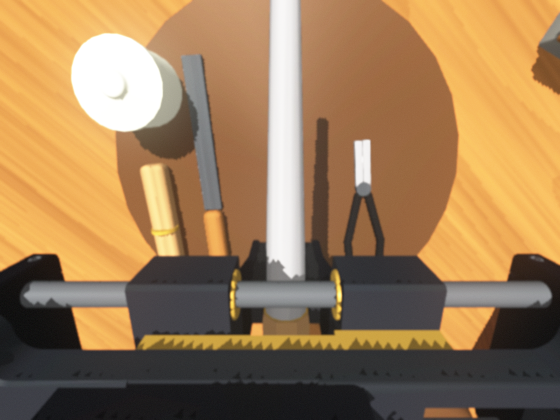

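View pics/s7.png

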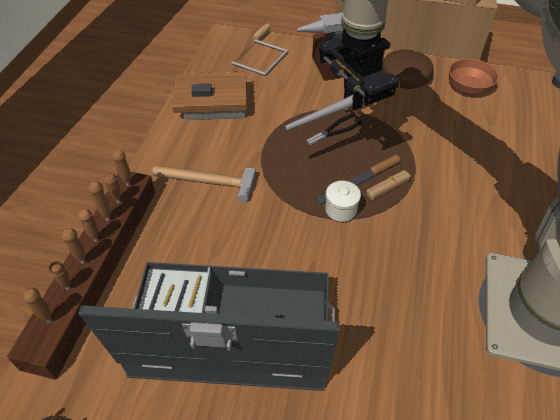

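```bash
cat >> h.py <<'E'
def mand(p,Rm,dip=0.04,gb=.011,ox=0.):
    # tip, grip, tail from TCP pose; tool x points to tail
    d=np.array([-np.cos(dip),np.sin(dip),0]); g=np.array([ox,-gb,0])
    return [p+Rm@(g+d*a) for a in(.168,0,-.122)]
E
python3 -c "
from h import *
s=sense();p=np.array(s['ee_pos']);Rm=R.from_euler('xyz',s['eef_rot']).as_matrix()
for dip in(0,.04,.08): print(dip,mand(p,Rm,dip)[0].round(3),proj('side',mand(p,Rm,dip)).round(1).tolist(), proj('wrist',mand(p,Rm,dip)).round(1).tolist()[0])
im=cv2.imread('pics/s7.png');cv2.imwrite('pics/s7c.png',cv2.resize(im[60:150,270:410],None,fx=5,fy=5))
"
```

```text
0 [ 0.577 -0.22   0.174] [[287.0, 125.4], [352.4, 100.5], [396.2, 83.8]] [284.9, -103.7]
0.04 [ 0.577 -0.22   0.167] [[287.0, 127.8], [352.4, 100.5], [396.5, 82.1]] [284.9, -91.8]
0.08 [ 0.576 -0.22   0.161] [[287.2, 130.1], [352.4, 100.5], [396.8, 80.4]] [284.9, -80.4]
```

View pics/s7c.png

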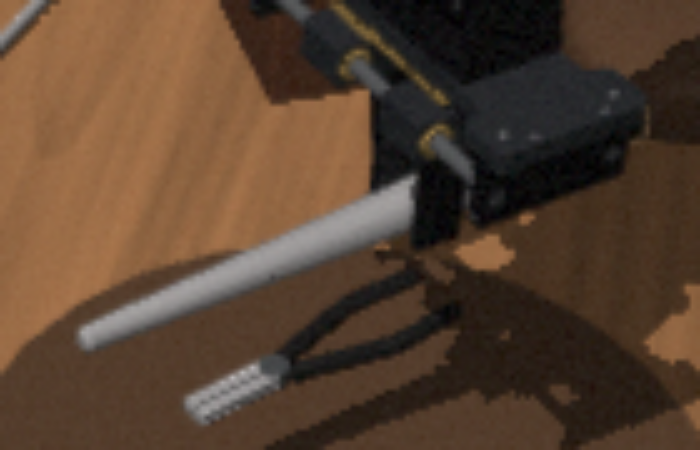

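The tip appears at (287,127) in the side view. That matches a dip of 0.04 with the grip at the balance point. Now carry it over the chest.

```bash
cat >> h.py <<'E'
def ptip(xt,zt,a,y=-.049):
    Rt=toolR(YAW-np.pi,-(a-.04))
    tip=mand(np.zeros(3),Rt)[0]
    return ch(xt,y,zt)-tip,Rt
E
python3 -c "
from h import *
a=np.radians(20)
P,Rt=ptip(.03,.16,a); print(P, [ (RC.T@(q-C0)).round(3) for q in mand(P,Rt)])
s=plan(np.array([P[0],-.1,.30]),toolR(YAW-np.pi-.3),claw=.8)
s=plan(P,Rt,claw=.8,s=s)
"
```

```text
[0.46276601 0.11213784 0.20698058] [array([ 0.03 , -0.049,  0.16 ]), array([-0.128, -0.049,  0.217]), array([-0.243, -0.049,  0.259])]
n 9 d 0.272 rot [ 0.36 50.81  0.35]
[[-0.46, -0.38, -0.46, 0.01, 0.94, 0.01, 0.8], [-0.42, -0.38, -0.51, 0.01, 0.94, 0.01, 0.8], [-0.37, -0.38, -0.54, 0.01, 0.94, 0.01, 0.8], [-0.31, -0.38, -0.58, 0.01, 0.94, 0.01, 0.8], [-0.25, -0.38, -0.6, 0.01, 0.94, 0.01, 0.8], [-0.19, -0.38, -0.63, 0.01, 0.94, 0.01, 0.8], [-0.13, -0.38, -0.64, 0.01, 0.94, 0.01, 0.8], [-0.07, -0.38, -0.65, 0.01, 0.94, 0.01, 0.8], [-0.0, -0.38, -0.65, 0.01, 0.94, 0.01, 0.8]]
n 6 d 0.2316 rot [  2.66 -17.05 -17.57]
[[0.11, 0.39, -0.88, 0.07, -0.47, -0.49, 0.8], [0.05, 0.38, -0.88, 0.07, -0.47, -0.49, 0.8], [-0.01, 0.38, -0.89, 0.07, -0.47, -0.49, 0.8], [-0.08, 0.37, -0.89, 0.07, -0.47, -0.49, 0.8], [-0.14, 0.36, -0.89, 0.07, -0.47, -0.49, 0.8], [-0.2, 0.34, -0.88, 0.07, -0.47, -0.49, 0.8]]
```

```bash
python3 -c "
from h import *
s=plan(np.array([.463,-.1,.28]),toolR(YAW-np.pi+.15),claw=.8,n=10)
"
```

```text
n 10 d 0.2626 rot [ 0.42 25.02  0.26]
[[-0.42, -0.29, -0.41, 0.01, 0.42, 0.0, 0.8], [-0.4, -0.29, -0.43, 0.01, 0.42, 0.0, 0.8], [-0.38, -0.29, -0.45, 0.01, 0.42, 0.0, 0.8], [-0.36, -0.29, -0.47, 0.01, 0.42, 0.0, 0.8], [-0.34, -0.29, -0.48, 0.01, 0.42, 0.0, 0.8], [-0.32, -0.29, -0.49, 0.01, 0.42, 0.0, 0.8], [-0.3, -0.29, -0.51, 0.01, 0.42, 0.0, 0.8], [-0.28, -0.29, -0.52, 0.01, 0.42, 0.0, 0.8], [-0.25, -0.29, -0.53, 0.01, 0.42, 0.0, 0.8], [-0.23, -0.29, -0.54, 0.01, 0.42, 0.0, 0.8]]
```

Emit:
move_arm --pt "-0.35 -0.29 -0.36 0 0.3 0 0.8" --pt "-0.4 -0.29 -0.43 0 0.42 0 0.8" --pt "-0.38 -0.29 -0.45 0 0.42 0 0.8" --pt "-0.36 -0.29 -0.47 0 0.42 0 0.8" --pt "-0.34 -0.29 -0.48 0 0.42 0 0.8" --pt "-0.32 -0.29 -0.49 0 0.42 0 0.8" --pt "-0.3 -0.29 -0.51 0 0.42 0 0.8" --pt "-0.28 -0.29 -0.52 0 0.42 0 0.8" --pt "-0.25 -0.29 -0.53 0 0.42 0 0.8" --pt "-0.23 -0.29 -0.54 0 0.42 0 0.8"

```text
time_s: 15.1
ee_pos: [0.4546, -0.0974, 0.2687]
eef_rot: [-1.581, -0.031, -2.839]
wrist_force: [1.9, 0.5, -3.5]
finger_gap: 0.0217
```

```bash
python3 -c "
from h import *
print(sense()['joints'].round(2))
P,Rt=ptip(.03,.14,np.radians(20))
s=plan(P,Rt,claw=.8,n=9)
"
```

```text
[-1.04 -0.16  1.07  1.81  0.14  1.44 -1.26]
n 9 d 0.225 rot [ -0.67   7.53 -15.86]
[[-0.2, 0.23, -0.55, -0.01, 0.14, -0.29, 0.8], [-0.2, 0.22, -0.55, -0.01, 0.14, -0.29, 0.8], [-0.2, 0.22, -0.55, -0.01, 0.14, -0.29, 0.8], [-0.2, 0.21, -0.55, -0.01, 0.14, -0.29, 0.8], [-0.2, 0.2, -0.56, -0.01, 0.14, -0.29, 0.8], [-0.19, 0.2, -0.56, -0.01, 0.14, -0.29, 0.8], [-0.19, 0.19, -0.56, -0.01, 0.14, -0.29, 0.8], [-0.19, 0.19, -0.56, -0.01, 0.14, -0.29, 0.8], [-0.19, 0.18, -0.57, -0.01, 0.14, -0.29, 0.8]]
```

Emit:
move_arm --pt "-0.2 0.23 -0.55 0 0.14 -0.29 0.8" --pt "-0.2 0.22 -0.55 0 0.14 -0.29 0.8" --pt "-0.2 0.22 -0.55 0 0.14 -0.29 0.8" --pt "-0.2 0.21 -0.55 0 0.14 -0.29 0.8" --pt "-0.2 0.2 -0.56 0 0.14 -0.29 0.8" --pt "-0.19 0.2 -0.56 0 0.14 -0.29 0.8" --pt "-0.19 0.19 -0.56 0 0.14 -0.29 0.8" --pt "-0.19 0.19 -0.5 0 0.14 -0.29 0.8" --pt "0 0 0 0 0 0 0.8" --pt "0 0 0 0 0 0 0.8"

```text
time_s: 15.93
ee_pos: [0.4577, 0.102, 0.1822]
eef_rot: [-1.564, -0.296, -2.956]
wrist_force: [0.4, -1.2, -3.4]
finger_gap: 0.0222
```

```bash
python3 -c "
from h import *
s0=sense();print(s0['joints'].round(2))
p=np.array(s0['ee_pos']);Rm=R.from_euler('xyz',s0['eef_rot']).as_matrix()
print([(RC.T@(q-C0)).round(3) for q in mand(p,Rm)])
P,Rt=ptip(.03,.10,np.radians(20))
s=plan(P,Rt,claw=.8,n=3)
snap('wrist','w8.png'); snap('top','t8.png')
print('pred till edge front', proj('wrist',[ch(.052,-.098,.069),ch(.052,0,.069),ch(.052,.098,.069)],s0).round(0).tolist(), 'rim corner',proj('wrist',[ch(.176,-.101,.069)],s0).round(0).tolist())
"
```

```text
[-1.08  0.36  0.97  1.72 -0.27  1.52 -1.43]
[array([ 0.024, -0.056,  0.137]), array([-0.135, -0.058,  0.193]), array([-0.25 , -0.06 ,  0.233])]
n 3 d 0.037 rot [-0.62  0.76 -0.73]
[[-0.14, 0.26, -0.08, -0.03, 0.04, -0.04, 0.8], [-0.14, 0.26, -0.08, -0.03, 0.04, -0.04, 0.8], [-0.14, 0.26, -0.08, -0.03, 0.04, -0.04, 0.8]]
pred till edge front [[360.0, -124.0], [188.0, -128.0], [13.0, -132.0]] rim corner [[427.0, -669.0]]
```

View pics/w8.png

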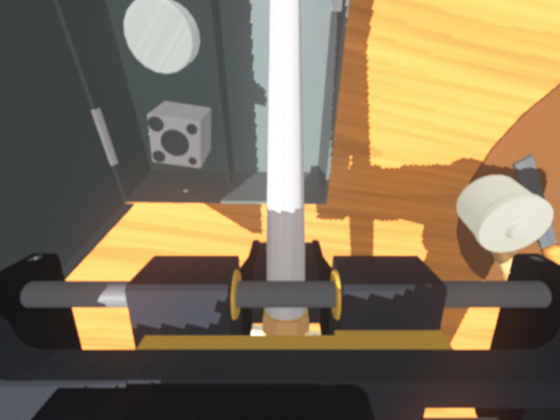

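View pics/t8.png

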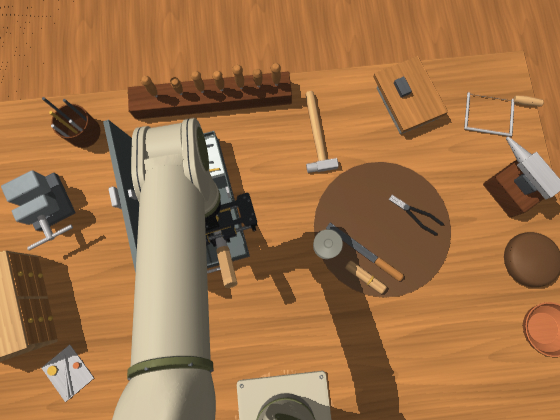

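```bash
python3 -c "
from h import *
s0=sense()
print(s0['ee_pos'])
P=[ch(-.176,-.101,.069),ch(-.173,-.098,.069),ch(-.173,0,.039),ch(-.173,.003,.039),ch(-.176,.101,.069)]
print(proj('wrist',P,s0).round(1).tolist())
snap('wrist','w9.png'); im=cv2.imread('pics/w9.png'); cv2.imwrite('pics/w9c.png',cv2.resize(im[0:230,100:360],None,fx=3,fy=2.6))
"
```

```text
[0.45749868 0.10198014 0.18288538]
[[327.0, 206.9], [324.3, 204.4], [231.2, 188.4], [228.5, 188.3], [126.2, 204.9]]
```

View pics/w9c.png

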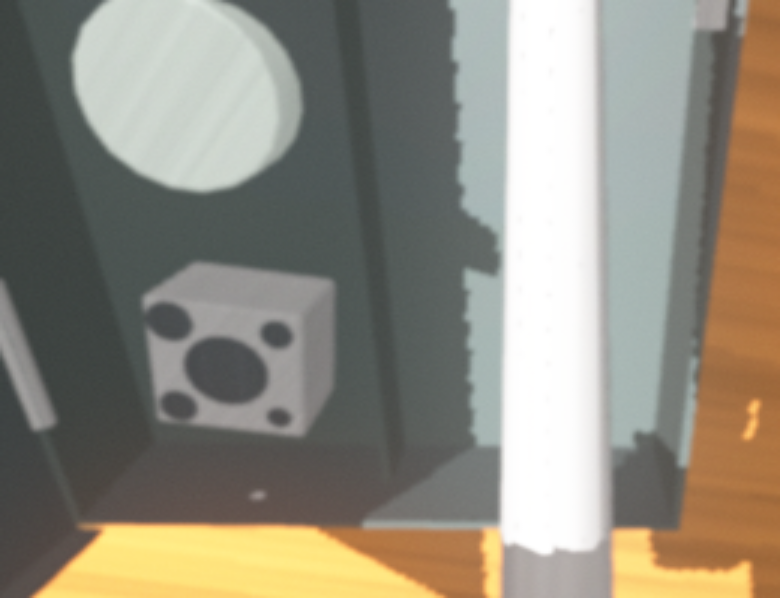

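```bash
cat > pl.py <<'E'
from h import *
import sys
s0=sense();p=np.array(s0['ee_pos']);Rm=R.from_euler('xyz',s0['eef_rot']).as_matrix()
M=[RC.T@(q-C0) for q in mand(p,Rm)]
print('tip/grip/tail chest',[m.round(4).tolist() for m in M],'dip',np.degrees(np.arcsin((M[2]-M[0])[2]/.29)).round(1),'yaw',np.degrees(np.arctan2((M[0]-M[2])[1],(M[0]-M[2])[0])).round(2),'F',s0['wrist_force'].round(1),'gap',s0['finger_gap'].round(4),'j6',s0['joints'].round(2))
st=None
for a in sys.argv[1:]:
    x,z,d,n=map(float,a.split(','))
    st=plan(*ptip(x,z,np.radians(d)),n=int(n),claw=.8,s=st)
E
python3 pl.py .03,.06,24,5 .03,.015,24,4
```

```text
Traceback (most recent call last):
  File "pl.py", line 5, in <module>
    print('tip/grip/tail chest',[m.round(4).tolist() for m in M],'dip',np.degrees(np.arcsin((M[2]-M[0])[2]/.29)).round(1),'yaw',np.degrees(np.arctan2((M[0]-M[2])[1],(M[0]-M[2])[0])).round(2),'F',s0['wrist_force'].round(1),'gap',s0['finger_gap'].round(4),'j6',s0['joints'].round(2))
                                                                                                                                                                                                                                    ^^^^^^^^^^^^^^^^^^^^^^
AttributeError: 'float' object has no attribute 'round'
```

```bash
sed -i "s/s0\['finger_gap'\].round(4)/round(s0['finger_gap'],4)/" pl.py; python3 pl.py .03,.06,24,5 .03,.015,24,4
```

```text
tip/grip/tail chest [[0.024, -0.0566, 0.1391], [-0.1347, -0.0587, 0.1942], [-0.25, -0.0602, 0.2342]] dip 19.1 yaw 0.75 F [ 1.  -0.4 -3.2] gap 0.0221 j6 [-1.08  0.36  0.98  1.72 -0.27  1.52 -1.43]
n 5 d 0.0671 rot [-0.51  0.71 -4.86]
[[-0.15, 0.3, -0.05, -0.02, 0.02, -0.16, 0.8], [-0.15, 0.3, -0.05, -0.02, 0.02, -0.16, 0.8], [-0.15, 0.29, -0.05, -0.02, 0.02, -0.16, 0.8], [-0.16, 0.29, -0.05, -0.02, 0.02, -0.16, 0.8], [-0.16, 0.29, -0.05, -0.02, 0.02, -0.16, 0.8]]
n 4 d 0.045 rot [0. 0. 0.]
[[-0.1, 0.26, 0.0, 0.0, 0.0, 0.0, 0.8], [-0.1, 0.26, 0.0, 0.0, 0.0, 0.0, 0.8], [-0.1, 0.26, 0.0, 0.0, 0.0, 0.0, 0.8], [-0.1, 0.26, 0.0, 0.0, 0.0, 0.0, 0.8]]
```

Emit:
move_arm --pt "-0.15 0.3 -0.05 -0.02 0.02 -0.16 0.8" --pt "-0.15 0.3 -0.05 -0.02 0.02 -0.16 0.8" --pt "-0.15 0.29 -0.05 -0.02 0.02 -0.16 0.8" --pt "-0.16 0.29 -0.05 -0.02 0.02 -0.16 0.8" --pt "-0.16 0.25 -0.05 -0.02 0.02 -0.16 0.8" --pt "0 0 0 0 0 0 0.8" --pt "0 0 0 0 0 0 0.8"

```text
time_s: 16.67
ee_pos: [0.4691, 0.1081, 0.1217]
eef_rot: [-1.579, -0.37, -2.975]
wrist_force: [-1.5, -0.0, -3.7]
finger_gap: 0.0219
```

```bash
python3 pl.py .03,.03,24,4 .03,.016,24,3; python3 -c "
from h import *
snap('side','s9.png')"
```

```text
tip/grip/tail chest [[0.0324, -0.0549, 0.065], [-0.1217, -0.0542, 0.1319], [-0.2336, -0.0537, 0.1805]] dip 23.5 yaw -0.25 F [-1.5 -0.  -3.7] gap 0.0219 j6 [-0.97  0.53  0.9   1.69 -0.38  1.5  -1.36]
n 4 d 0.034 rot [ 0.6  -0.25 -0.53]
[[-0.06, 0.2, -0.03, 0.02, -0.01, -0.02, 0.8], [-0.06, 0.2, -0.03, 0.02, -0.01, -0.02, 0.8], [-0.07, 0.2, -0.03, 0.02, -0.01, -0.02, 0.8], [-0.07, 0.2, -0.03, 0.02, -0.01, -0.02, 0.8]]
n 3 d 0.014 rot [0. 0. 0.]
[[-0.04, 0.11, 0.0, 0.0, 0.0, 0.0, 0.8], [-0.04, 0.11, 0.0, 0.0, 0.0, 0.0, 0.8], [-0.04, 0.11, 0.0, 0.0, 0.0, 0.0, 0.8]]
```

View pics/s9.png

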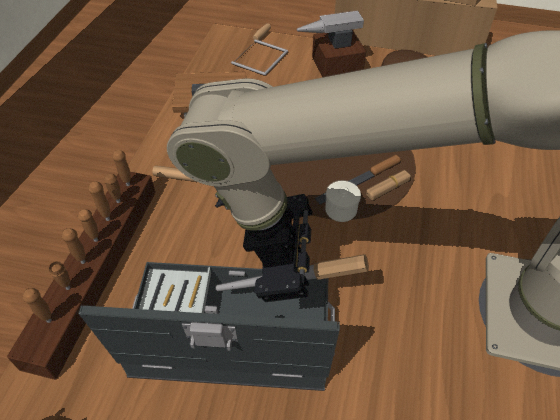

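Emit:
move_arm --pt "-0.06 0.2 -0.04 0.02 -0.01 -0.02 0.8" --pt "-0.06 0.2 -0.04 0.02 -0.01 -0.02 0.8" --pt "-0.07 0.2 -0.04 0.02 -0.01 -0.02 0.8" --pt "-0.07 0.2 -0.03 0.02 -0.01 -0.02 0.8" --pt "0 0 0 0 0 0 0.8" --pt "0 0 0 0 0 0 0.8"

```text
time_s: 17.22
ee_pos: [0.4663, 0.1146, 0.0875]
eef_rot: [-1.575, -0.373, -2.969]
wrist_force: [-0.5, -0.4, -2.8]
finger_gap: 0.0218
```

```bash
python3 pl.py .03,.017,24,3 .08,.015,24,5; python3 -c "
from h import *
s0=sense();p=np.array(s0['ee_pos']);Rm=R.from_euler('xyz',s0['eef_rot']).as_matrix()
print(proj('side',mand(p,Rm)).round(1).tolist(), proj('side',[ch(.052,-.098,.069),ch(.052,0,.069),ch(.052,-.049,.046)]).round(1).tolist())
im=snap('side','s10.png'); cv2.imwrite('pics/s10c.png',cv2.resize(im[230:350,120:380,::-1],None,fx=3,fy=3))"
```

```text
tip/grip/tail chest [[0.0305, -0.047, 0.0303], [-0.1233, -0.0472, 0.0977], [-0.2351, -0.0474, 0.1467]] dip 23.7 yaw 0.09 F [-0.5 -0.4 -2.8] gap 0.0218 j6 [-0.96  0.58  0.88  1.72 -0.41  1.45 -1.35]
n 3 d 0.0125 rot [ 0.21  0.07 -0.33]
[[-0.04, 0.1, 0.02, 0.01, 0.0, -0.02, 0.8], [-0.04, 0.1, 0.02, 0.01, 0.0, -0.02, 0.8], [-0.04, 0.1, 0.02, 0.01, 0.0, -0.02, 0.8]]
n 5 d 0.05 rot [0. 0. 0.]
[[-0.24, -0.08, -0.0, 0.0, 0.0, 0.0, 0.8], [-0.24, -0.08, -0.0, 0.0, 0.0, 0.0, 0.8], [-0.24, -0.08, -0.0, 0.0, 0.0, 0.0, 0.8], [-0.24, -0.08, -0.0, 0.0, 0.0, 0.0, 0.8], [-0.24, -0.08, -0.0, 0.0, 0.0, 0.0, 0.8]]
[[219.5, 300.8], [300.8, 287.3], [366.1, 276.5]] [[210.5, 266.7], [202.2, 312.2], [207.7, 295.0]]
```

View pics/s10c.png

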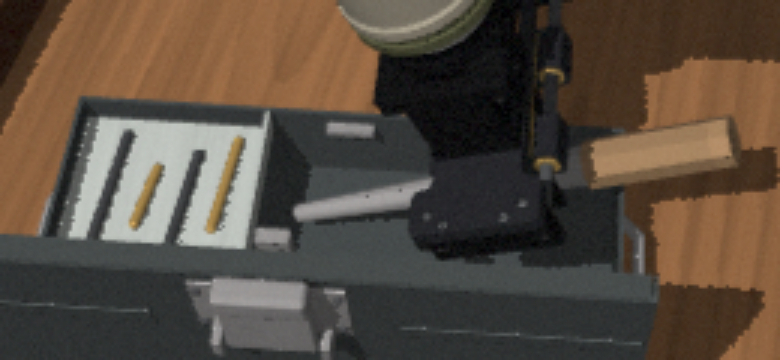

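The tip is seen at (220,301) and the tail at (366,277). Both match the prediction within 1 px. Lower it, then thread the tip under the till.

Emit:
move_arm --pt "-0.04 0.1 0.01 0 0 -0.02 0.8" --pt "-0.04 0.1 0.01 0 0 -0.02 0.8" --pt "-0.04 0.1 0.01 0 0 0 0.8" --pt "-0.2 -0.06 0 0 0 0 0.8" --pt "-0.24 -0.08 0 0 0 0 0.8" --pt "0 0 0 0 0 0 0.8" --pt "0 0 0 0 0 0 0.8"

```text
time_s: 17.85
ee_pos: [0.4868, 0.1167, 0.0719]
eef_rot: [-1.575, -0.377, -2.969]
wrist_force: [0.6, 0.4, -2.7]
finger_gap: 0.0217
```

```bash
python3 pl.py .08,.0145,24,4 .105,.0145,18,4 .13,.0145,14,4
```

```text
tip/grip/tail chest [[0.0509, -0.0484, 0.0141], [-0.1027, -0.0487, 0.0822], [-0.2143, -0.0489, 0.1316]] dip 23.9 yaw 0.09 F [ 0.6  0.4 -2.7] gap 0.0217 j6 [-0.92  0.64  0.85  1.67 -0.44  1.45 -1.33]
n 4 d 0.0293 rot [ 0.22  0.07 -0.1 ]
[[-0.17, -0.07, 0.0, 0.01, 0.0, -0.0, 0.8], [-0.17, -0.07, 0.0, 0.01, 0.0, -0.0, 0.8], [-0.17, -0.07, 0.0, 0.01, 0.0, -0.0, 0.8], [-0.17, -0.07, 0.0, 0.01, 0.0, -0.0, 0.8]]
n 4 d 0.0259 rot [ 0. -0.  6.]
[[-0.15, 0.05, 0.0, 0.0, -0.0, 0.25, 0.8], [-0.15, 0.06, 0.0, 0.0, -0.0, 0.25, 0.8], [-0.15, 0.06, 0.0, 0.0, -0.0, 0.25, 0.8], [-0.15, 0.06, 0.0, 0.0, -0.0, 0.25, 0.8]]
n 4 d 0.0253 rot [ 0. -0.  4.]
[[-0.15, 0.03, 0.0, 0.0, -0.0, 0.17, 0.8], [-0.15, 0.03, 0.0, 0.0, -0.0, 0.17, 0.8], [-0.15, 0.04, 0.0, 0.0, -0.0, 0.17, 0.8], [-0.15, 0.04, 0.0, 0.0, -0.0, 0.17, 0.8]]
```

Emit:
move_arm --pt "-0.17 -0.07 0 0.01 0 0 0.8" --pt "-0.17 -0.07 0 0.01 0 0 0.8" --pt "-0.17 -0.07 0 0.01 0 0 0.8" --pt "-0.17 -0.07 0 0.01 0 0 0.8" --pt "-0.15 0.05 0 0 0 0.25 0.8" --pt "-0.15 0.06 0 0 0 0.25 0.8" --pt "0 0 0 0 0 0 0.8" --pt "0 0 0 0 0 0 0.8"

```text
time_s: 18.52
ee_pos: [0.5308, 0.1242, 0.0638]
eef_rot: [-1.57, -0.322, -2.968]
wrist_force: [-0.4, 0.1, -3.2]
finger_gap: 0.0218
```

```bash
python3 pl.py .105,.0145,18,3 .13,.0145,14,4 .138,.0145,8,4
```

```text
tip/grip/tail chest [[0.0985, -0.0484, 0.0147], [-0.0586, -0.0487, 0.0743], [-0.1727, -0.0489, 0.1175]] dip 20.8 yaw 0.1 F [-0.4  0.1 -3.2] gap 0.0218 j6 [-0.88  0.69  0.84  1.59 -0.47  1.42 -1.33]
n 3 d 0.0091 rot [-0.08  0.1   2.77]
[[-0.06, 0.05, 0.0, -0.0, 0.01, 0.15, 0.8], [-0.05, 0.05, 0.0, -0.0, 0.01, 0.15, 0.8], [-0.05, 0.05, 0.0, -0.0, 0.01, 0.15, 0.8]]
n 4 d 0.0253 rot [ 0. -0.  4.]
[[-0.15, 0.03, 0.0, 0.0, -0.0, 0.17, 0.8], [-0.15, 0.03, 0.0, 0.0, -0.0, 0.17, 0.8], [-0.15, 0.04, 0.0, 0.0, -0.0, 0.17, 0.8], [-0.15, 0.04, 0.0, 0.0, -0.0, 0.17, 0.8]]
n 4 d 0.0184 rot [-0.  0.  6.]
[[-0.06, 0.1, 0.0, -0.0, 0.0, 0.25, 0.8], [-0.05, 0.1, 0.0, -0.0, 0.0, 0.25, 0.8], [-0.05, 0.1, 0.0, -0.0, 0.0, 0.25, 0.8], [-0.05, 0.1, 0.0, -0.0, 0.0, 0.25, 0.8]]
```

Emit:
move_arm --pt "-0.06 0.05 0 0 0 0.15 0.8" --pt "-0.05 0.05 0 0 0 0.15 0.8" --pt "-0.05 0.05 0 0 0 0.15 0.8" --pt "-0.15 0.03 0 0 0 0.17 0.8" --pt "-0.15 0.03 0 0 0 0.17 0.8" --pt "-0.15 0.04 0 0 0 0.17 0.8" --pt "-0.12 0.03 0 0 0 0.1 0.8" --pt "0 0 0 0 0 0 0.8" --pt "0 0 0 0 0 0 0.8"

```text
time_s: 19.27
ee_pos: [0.558, 0.1293, 0.0441]
eef_rot: [-1.57, -0.202, -2.968]
wrist_force: [0.0, -0.4, -3.6]
finger_gap: 0.0221
```

```bash
python3 pl.py .134,.014,8,4 .136,.0125,2.5,4;python3 -c "
from h import *
im=snap('side','s11.png'); cv2.imwrite('pics/s11c.png',cv2.resize(im[230:350,120:380,::-1],None,fx=3,fy=3))"
```

```text
tip/grip/tail chest [[0.1309, -0.048, 0.0146], [-0.0322, -0.0484, 0.0548], [-0.1507, -0.0486, 0.084]] dip 13.8 yaw 0.12 F [ 0.  -0.4 -3.6] gap 0.0221 j6 [-0.9   0.68  0.84  1.63 -0.5   1.28 -1.32]
n 4 d 0.0177 rot [-0.05  0.12  5.85]
[[-0.03, 0.11, 0.0, -0.0, 0.01, 0.24, 0.8], [-0.03, 0.11, 0.0, -0.0, 0.01, 0.24, 0.8], [-0.02, 0.11, 0.0, -0.0, 0.01, 0.24, 0.8], [-0.02, 0.11, 0.0, -0.0, 0.01, 0.24, 0.8]]
n 4 d 0.0177 rot [-0.  -0.   5.5]
[[-0.02, 0.11, 0.0, -0.0, -0.0, 0.23, 0.8], [-0.02, 0.11, 0.0, -0.0, -0.0, 0.23, 0.8], [-0.02, 0.11, 0.0, -0.0, -0.0, 0.23, 0.8], [-0.01, 0.11, 0.0, -0.0, -0.0, 0.23, 0.8]]
```

View pics/s11c.png

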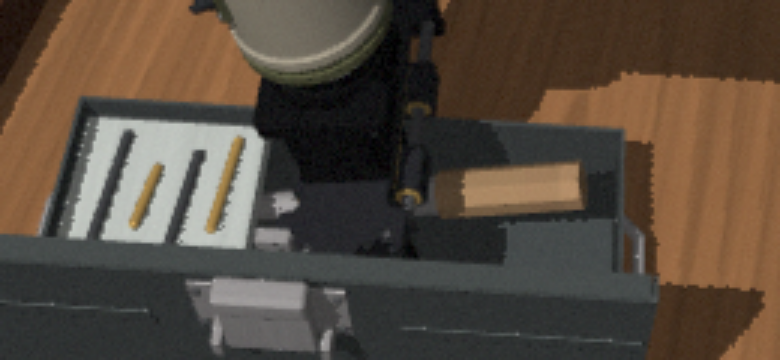

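Emit:
move_arm --pt "-0.03 0.11 0 0 0 0.24 0.8" --pt "-0.03 0.11 0 0 0 0.24 0.8" --pt "-0.02 0.11 0 0 0 0.24 0.8" --pt "-0.02 0.11 0 0 0 0.24 0.8" --pt "-0.02 0.11 0 0 0 0.23 0.8" --pt "-0.02 0.11 0 0 0 0.23 0.8" --pt "0 0 0 0 0 0 0.8" --pt "0 0 0 0 0 0 0.8"

```text
time_s: 19.98
ee_pos: [0.5598, 0.1291, 0.0167]
eef_rot: [-1.57, -0.049, -2.968]
wrist_force: [0.7, -0.4, -2.6]
finger_gap: 0.0217
```

```bash
python3 pl.py .136,.0125,2.5,3 .136,.0105,2.3,2
```

```text
tip/grip/tail chest [[0.1351, -0.0485, 0.0127], [-0.0322, -0.0489, 0.0276], [-0.1537, -0.0491, 0.0385]] dip 5.1 yaw 0.11 F [ 0.7 -0.4 -2.6] gap 0.0217 j6 [-0.96  0.61  0.85  1.79 -0.52  1.04 -1.3 ]
n 3 d 0.0079 rot [-0.05  0.11  2.61]
[[-0.01, 0.06, 0.0, -0.0, 0.01, 0.14, 0.8], [-0.01, 0.06, 0.0, -0.0, 0.01, 0.14, 0.8], [-0.01, 0.07, 0.0, -0.0, 0.01, 0.14, 0.8]]
n 2 d 0.0026 rot [ 0.  -0.   0.2]
[[-0.0, 0.03, -0.0, 0.0, -0.0, 0.02, 0.8], [-0.0, 0.03, -0.0, 0.0, -0.0, 0.02, 0.8]]
```

Emit:
move_arm --pt "0 0.06 0 0 0 0.14 0.8" --pt "0 0.06 0 0 0 0.14 0.8" --pt "0 0.07 0 0 0 0.14 0.8" --pt "0 0 0 0 0 0 0.8" --pt "0 0 0 0 0 0 0.8"

```text
time_s: 20.4
ee_pos: [0.5603, 0.1289, 0.0092]
eef_rot: [-1.57, -0.002, -2.968]
wrist_force: [1.0, -0.6, -2.6]
finger_gap: 0.0218
```

```bash
python3 pl.py .136,.0105,2.3,2
```

```text
tip/grip/tail chest [[0.1356, -0.0488, 0.0131], [-0.0323, -0.0491, 0.0202], [-0.1542, -0.0494, 0.0253]] dip 2.4 yaw 0.11 F [ 1.  -0.6 -2.6] gap 0.0218 j6 [-0.98  0.59  0.85  1.84 -0.53  0.96 -1.29]
n 2 d 0.003 rot [-0.06  0.11  0.12]
[[-0.01, 0.04, -0.0, -0.01, 0.01, 0.01, 0.8], [-0.01, 0.04, -0.0, -0.01, 0.01, 0.01, 0.8]]
```

Still free (the mandrel's weight is on the wrist). Lower the last 3 mm.

Emit:
move_arm --pt "0 0.04 0 0 0 0 0.8" --pt "0 0.04 0 0 0 0 0.8" --pt "0 0 0 0 0 0 0.8"

```text
time_s: 20.65
ee_pos: [0.5607, 0.129, 0.0062]
eef_rot: [-1.57, -0.002, -2.968]
wrist_force: [-0.3, -0.3, -1.5]
finger_gap: 0.0216
```

```bash
python3 pl.py .136,.0105,2.3,2
```

```text
tip/grip/tail chest [[0.136, -0.0487, 0.0102], [-0.0318, -0.0491, 0.0172], [-0.1537, -0.0493, 0.0224]] dip 2.4 yaw 0.12 F [-0.3 -0.3 -1.5] gap 0.0216 j6 [-0.98  0.59  0.85  1.84 -0.54  0.96 -1.29]
n 2 d 0.0001 rot [-0.05  0.12  0.11]
[[-0.0, -0.0, -0.0, -0.0, 0.01, 0.01, 0.8], [-0.0, -0.0, -0.0, -0.0, 0.01, 0.01, 0.8]]
```

Emit:
move_arm --pt "0 0.02 0 0 0 0 0.8" --pt "0 0 0 0 0 0 0.7" --pt "0 0 0 0 0 0 0.65" --pt "0 0 0 0 0 0 0.6" --pt "0 0 0 0 0 0 0.55" --pt "0 0 0 0 0 0 0.55" --pt "0 0 0 0 0 0 0.55"

```text
time_s: 21.23
ee_pos: [0.5627, 0.1291, 0.0072]
eef_rot: [-1.57, 0.001, -2.968]
wrist_force: [-0.0, -0.4, -0.0]
finger_gap: 0.0382
```

```bash
python3 pl.py; python3 -c "
from h import *
im=snap('wrist','w12.png')"
```

```text
tip/grip/tail chest [[0.138, -0.049, 0.0116], [-0.0299, -0.0493, 0.0182], [-0.1518, -0.0495, 0.023]] dip 2.3 yaw 0.11 F [-0.  -0.4 -0. ] gap 0.0382 j6 [-0.97  0.59  0.85  1.84 -0.54  0.96 -1.29]
```

View pics/w12.png

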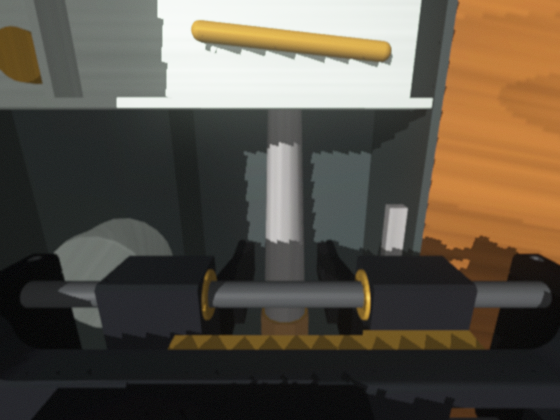

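Released with zero force, the steel passing under the till edge at (285,108). Retreat straight up.

Emit:
move_arm --pt "0 -0.2 0 0 0 0 0.55" --pt "0 -0.4 0 0 0 0 0.55" --pt "0 -0.6 0 0 0 0 0.55" --pt "0 -0.8 0 0 0 0 0.55" --pt "0 -0.9 0 0 0 0 0.55" --pt "0 -0.9 0 0 0 0 0.55" --pt "0 -0.9 0 0 0 0 0.55" --pt "0 -0.9 0 0 0 0 0.55" --pt "0 -0.9 0 0 0 0 0.55"

```text
time_s: 22.03
ee_pos: [0.558, 0.1265, 0.2747]
eef_rot: [-1.566, -0.013, -2.973]
wrist_force: [1.3, 0.5, -0.2]
finger_gap: 0.0392
```

```bash
python3 -c "
from h import *
s=sense();print(s['ee_pos'],s['eef_rot'],s['joints'].round(2))
plan(np.array([.40,-.22,.36]),toolR(-2.95),claw=.55,n=12)"
```

```text
[0.55795574 0.12649016 0.27465719] [-1.56629742 -0.01253188 -2.97269646] [-1.16  0.31  1.07  1.56 -0.27  1.45 -1.47]
n 12 d 0.3902 rot [-0.25 -1.3   0.72]
[[0.45, -0.17, 0.66, -0.0, -0.02, 0.01, 0.55], [0.45, -0.17, 0.66, -0.0, -0.02, 0.01, 0.55], [0.45, -0.17, 0.66, -0.0, -0.02, 0.01, 0.55], [0.45, -0.17, 0.65, -0.0, -0.02, 0.01, 0.55], [0.45, -0.17, 0.65, -0.0, -0.02, 0.01, 0.55], [0.45, -0.17, 0.65, -0.0, -0.02, 0.01, 0.55], [0.45, -0.17, 0.65, -0.0, -0.02, 0.01, 0.55], [0.46, -0.17, 0.65, -0.0, -0.02, 0.01, 0.55], [0.46, -0.17, 0.65, -0.0, -0.02, 0.01, 0.55], [0.46, -0.18, 0.65, -0.0, -0.02, 0.01, 0.55], [0.46, -0.18, 0.65, -0.0, -0.02, 0.01, 0.55], [0.46, -0.18, 0.65, -0.0, -0.02, 0.01, 0.55]]
```

Emit:
move_arm --pt "0.2 -0.2 0.66 0 0 0 0.55" --pt "0.25 -0.17 0.66 0 0 0 0.55" --pt "0.25 -0.17 0.66 0 0 0 0.55" --pt "0.25 -0.17 0.65 0 0 0 0.55" --pt "0.25 -0.1 0.65 0 0 0 0.55" --pt "0.25 0 0.65 0 0 0 0.55" --pt "0.25 0 0.65 0 0 0 0.55" --pt "0.25 0 0.65 0 0 0 0.55" --pt "0.25 0 0.65 0 0 0 0.55" --pt "0.25 0 0.5 0 0 0 0.55" --pt "0 0 0 0 0 0 0.55" --pt "0 0 0 0 0 0 0.55"

```text
time_s: 23.03
ee_pos: [0.5022, -0.1578, 0.324]
eef_rot: [-1.574, 0.006, -2.978]
wrist_force: [0.7, 0.7, -0.3]
finger_gap: 0.0392
```

```bash
python3 -c "
from h import *
im=snap('top','t13.png');im2=snap('side','s13.png')
cv2.imwrite('pics/s13c.png',cv2.resize(im2[230:390,90:350,::-1],None,fx=3,fy=3))
T=[ch(.138,-.049,.010),ch(.052,-.049,.046),ch(-.152,-.049,.018)]
print(proj('top',T).round(1).tolist(),proj('side',T).round(1).tolist())"
```

```text
[[203.0, 154.7], [208.1, 179.4], [228.1, 252.4]] [[166.0, 301.7], [207.7, 295.0], [314.2, 309.0]]
```

View pics/t13.png

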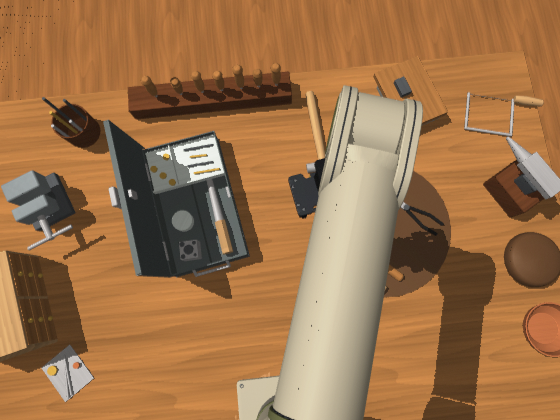

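View pics/s13c.png

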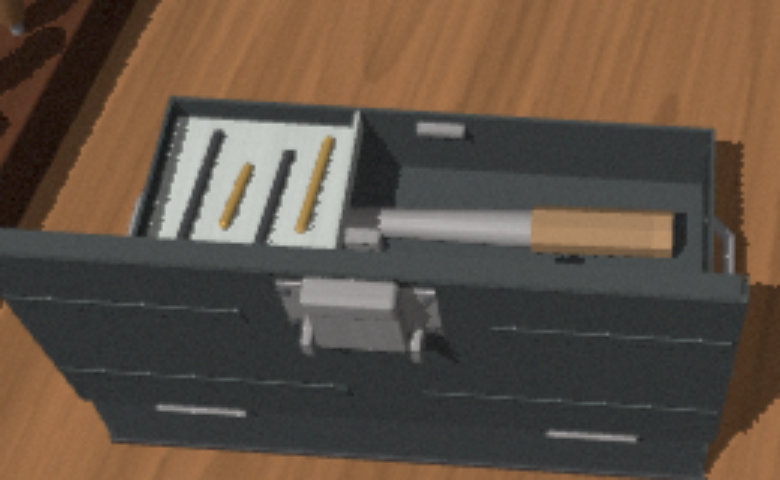

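The mandrel lies flat in the lane. The tail is seen at (314,308) against a predicted (314,309), the tip is under the till, and the lid stands open with the tin and block unmoved. The hand is clear, so I'll hand in.

```bash
python3 -c "
from h import *
s=sense();print(s['time_s'],abs(s['qvel']).max(),s['wrist_force']);print(manip.hand_in())"
```

```text
23.1333 0.022102905617395235 [-0.15609236 -0.01056554 -0.14756469]
the job is handed in; nothing more can be done
None
```

The ring mandrel is in the chest's latch-side lane, lying flat with its tip under the till, and the lid is standing open. I handed in at 23.1 s with the gripper clear.

- **Lid:** I pinched the paddle's ends, lifted until the latch cleared and swung the lid up in one motion. It stands at about 1.63 rad by the top camera, slightly past upright. It was still standing after I let go and in the last pictures.
- **Mandrel:** I gripped it at the balance point, lowered it tip-down under the till, levelled it and let go with zero force on the wrist. In the last side picture the handle's end is within about 1.5 px of where it should be, about 20 mm inside the near wall. The tip works out about 85 mm under the till and 35 mm short of the far wall. I could not see it directly.
- **Other tools:** the tin and dapping block are where they were. I saw no sign of contact with the tools on the pad or the hammer, but the arm hid most of them in the last top picture, so I did not recheck each one.
- **Disagreements:**
  - The wrist camera read about 3 mm off the fixed cameras in one direction. I treated this as a calibration offset.
  - The arm touched the limit of joint 6 (2.06 rad, as printed) for a moment while backing off the lid.

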